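# Eject the staining baskets and hang them up to drip

### The arm

A 6-joint arm with a two-finger parallel gripper is mounted at the origin on the work surface. World frame = base frame: x ahead of the robot, y to its left, z up, the work surface at z = 0. Lengths are in m, angles in degrees, forces in N, time in s.
With the tool pointing down it reaches from about 0.3 to 0.75 m from the base axis. Payload 8.5 kg.
Tool frame: the origin (TCP) lies on the centre line of the jaws, within the pads' length; the fingertips stand 14 mm ahead of it and the grasp point (between the pads) lies 5 mm behind it; z points along the fingers, y is the direction in which the jaws open and shut (so a half turn about z gives the same grasp; the last joint's range is limited). The gripper opens to 85 mm and grips with 20 to 120 N. Pads are 22 mm wide; open, the fingers measure 114 mm over their backs; the gripper's body (76 mm by 85 mm) begins 54 mm behind the grasp point. The pads swing forward as they close: fully open they stand 13 mm farther back than shut.
Start: joints at [-81.721, 21.807, 74.336, -0, 83.858, -12.336], TCP at [0.194, -0.515, 0.245] pointing down, gripper open.
Joint ranges: [-178.18, 178.18], [-50.72, 133.34], [12.68, 142.11], [-81.47, 261.47], [9.98, 163.14], [-165.26, 165.26]. Speed limits (degrees/s): [136.94, 136.94, 180, 180, 180, 180].

### API

Orientations are given as a 3x3 rotation matrix whose columns are the frame's x, y, z axes.
In Python, from rig import env, optics, order, finder gives the robot as it stands.
- The arm moves only by the tool play_rows, never from a script. Its argument "commands" is a list of rows, each an object of numbers: "grip": the closure, from -1 (fully open) to 1 (shut); "x", "y", "z": the shift along the tool's x, y, z in m; "rx", "ry", "rz": the turn, a rotation vector about the tool's x, y, z in rad. A call has 1 to 12 rows; each row shifts and turns the commanded pose from where the row before left it, along the tool's axes as they then stand; what a row does not reach is not made up. A row lasts 1/8 s, in which the tool goes at most 62.5 mm and 10.7 degrees, less where a joint would pass 70% of its speed; a pose out of reach is approached as far as the arm can. A call is refused whole if a number of a shift passes 0.0625 or a number of a turn 0.188, either way. A call with a gripper value outside its range is refused whole. The fingers move at their own pace and stop on an object; "squeeze" is the grip in N (left out, the last holds). Time passes only in rows, so rows that do not move let the fingers close. It gives the time, the measured TCP pose, the force and the opening at its end, in the units of the state.
- env.observe(): the state, without advancing time (a new reading comes with each control period).
- optics.get_image(name): name is "scene" or "top" or "wrist"; returns a dict with "color" (480x640x3 uint8, blue, green, red), "range_z" (480x640 float32, m along the optical axis (not along the pixel's ray), 0 where there is no reading), "fov_y" (degrees; the focal length in pixels is half the picture's height over the tangent of half this angle, whatever the lens; pixels are square), "cx", "cy" (the principal point, pixels), "dist_coeffs" ([k1, k2, p1, p2, k3] as OpenCV has them; the pictures are not rectified), "cam_to_world" (4x4, takes a point from camera to world coordinates). Camera axes: x right, y down, z forward; pixel columns grow to the right and rows downward; lengths in m; the calibration is good to about 2 mm. A picture is of the moment at which its call begins.
- order.close_job(): hands the job in, once; it reports no verdict.
Trained networks look in the newest picture that a camera, given by its name, has taken for a name from the list of things; names that differ only in an ending like _2 or _b are one class to them, and where a whole thing is asked for, a point or a joint stands for the part that bears it (a point fixed in the world has none). Each returns a list of dicts, best first, with "conf" (0 to 1); they miss things now and then, are a little off and sometimes report something else, mostly with a low value. They report only what shows in the picture. A call takes as long as a camera call.
- finder.boxes_of(camera, thing): "point" ([x, y, z] in m, in world coordinates, good to about 4 mm: the middle of the surface that is visible of it).
The state is a dict: "time_s": time; "q": joint angles; "qvel": joint speeds; "joint_efforts": joint torques, N m; "position": TCP position; "tool_rot": TCP orientation; "ft_force": force on the tool from outside, world axes, zero at the start; "wrist_torque": the same for the moment, N m; "grip_width": finger opening in m.
Only numpy, scipy, OpenCV 4.12 (cv2) and the standard library are available. Lean on these libraries where they do the work, as an engineer would, in place of code of your own. Each camera call takes 0.05 s, during which the arm holds its last target.

### The job

Use the black spring slides on top of the clear staining station to push out every basket that is in it, then hang each basket by its handle on the drip-rack peg of the handle's own colour and let go, so that it hangs quietly. Do not touch a basket with the gripper while it is still under the station's roof, and leave everything else on the bench where it stands.

Things in the scene. Friction and masses are not known exactly. Their poses are not given: they have to be found in the camera images.
- station: Clear staining station, fixed: four bays (centres y = +111, +37, -37, -111 mm, numbered 1 to 4) under a clear roof, x -40 to +40 mm, 302 mm wide, top 117 mm high; 4 mm base plate on to x = +145 mm. Origin: on the table below the roof's middle; x: the way the slides push, away from the robot. A basket in a bay stands on the plate with its centre near x = +5 mm; bays may be empty.
- slide_1 (a joint): Spring slide of bay 1: 0 at rest, 0.100 m fully home along station +x; springs back (1 to 3 N). Push its black tab above the roof: 10 mm thick, 32 wide, 123 to 147 mm high, rear face (robot side, to push on) at station x = -35 mm at rest, on the bay's centre line. Fully home it leaves the basket's centre near x = +105 mm, clear of the roof, to be taken from above.
- slide_2 (a joint): Spring slide of bay 2: 0 at rest, 0.100 m fully home along station +x; springs back (1 to 3 N). Push its black tab above the roof: 10 mm thick, 32 wide, 123 to 147 mm high, rear face (robot side, to push on) at station x = -35 mm at rest, on the bay's centre line. Fully home it leaves the basket's centre near x = +105 mm, clear of the roof, to be taken from above.
- slide_3 (a joint): Spring slide of bay 3: 0 at rest, 0.100 m fully home along station +x; springs back (1 to 3 N). Push its black tab above the roof: 10 mm thick, 32 wide, 123 to 147 mm high, rear face (robot side, to push on) at station x = -35 mm at rest, on the bay's centre line. Fully home it leaves the basket's centre near x = +105 mm, clear of the roof, to be taken from above.
- slide_4 (a joint): Spring slide of bay 4: 0 at rest, 0.100 m fully home along station +x; springs back (1 to 3 N). Push its black tab above the roof: 10 mm thick, 32 wide, 123 to 147 mm high, rear face (robot side, to push on) at station x = -35 mm at rest, on the bay's centre line. Fully home it leaves the basket's centre near x = +105 mm, clear of the roof, to be taken from above.
- basket_red: Loose steel basket 60 x 60 x 42 mm with an upright red arch handle, 104 mm high in all, about 220 g, bottom-heavy. Origin: centre of underside. Handle: 10 mm thick (x), 60 mm wide (y); solid top bar 76 to 104 mm up, gripped across its thickness; under it an opening 46 mm wide, 42 to 76 mm up, for the peg to pass along x, either way. In the bay its x is the station's. May be absent.
- eye_red (a point): Middle of the underside of the top bar of the red handle, 76 mm above the basket's origin: this rests on the peg.
- peg_red: Red peg, fixed on the drip rack. Origin: its root on the rail's front, 130 mm above the table; x along the peg (level, away from the robot), z up. 10 mm round bar rising evenly to a 16 mm ball centred at x = 100, z = +17 mm. Four pegs 85 mm apart, in any colour order; steel rail behind the roots 16 mm deep, 360 long, top 140 mm high, on two end posts; 3 mm mat below.
- basket_yellow: Loose steel basket 60 x 60 x 42 mm with an upright yellow arch handle, 104 mm high in all, about 220 g, bottom-heavy. Origin: centre of underside. Handle: 10 mm thick (x), 60 mm wide (y); solid top bar 76 to 104 mm up, gripped across its thickness; under it an opening 46 mm wide, 42 to 76 mm up, for the peg to pass along x, either way. In the bay its x is the station's. May be absent.
- eye_yellow (a point): Middle of the underside of the top bar of the yellow handle, 76 mm above the basket's origin: this rests on the peg.
- peg_yellow: Yellow peg, fixed on the drip rack. Origin: its root on the rail's front, 130 mm above the table; x along the peg (level, away from the robot), z up. 10 mm round bar rising evenly to a 16 mm ball centred at x = 100, z = +17 mm. Four pegs 85 mm apart, in any colour order; steel rail behind the roots 16 mm deep, 360 long, top 140 mm high, on two end posts; 3 mm mat below.
- basket_green: Loose steel basket 60 x 60 x 42 mm with an upright green arch handle, 104 mm high in all, about 220 g, bottom-heavy. Origin: centre of underside. Handle: 10 mm thick (x), 60 mm wide (y); solid top bar 76 to 104 mm up, gripped across its thickness; under it an opening 46 mm wide, 42 to 76 mm up, for the peg to pass along x, either way. In the bay its x is the station's. May be absent.
- eye_green (a point): Middle of the underside of the top bar of the green handle, 76 mm above the basket's origin: this rests on the peg.
- peg_green: Green peg, fixed on the drip rack. Origin: its root on the rail's front, 130 mm above the table; x along the peg (level, away from the robot), z up. 10 mm round bar rising evenly to a 16 mm ball centred at x = 100, z = +17 mm. Four pegs 85 mm apart, in any colour order; steel rail behind the roots 16 mm deep, 360 long, top 140 mm high, on two end posts; 3 mm mat below.
- basket_white: Loose steel basket 60 x 60 x 42 mm with an upright white arch handle, 104 mm high in all, about 220 g, bottom-heavy. Origin: centre of underside. Handle: 10 mm thick (x), 60 mm wide (y); solid top bar 76 to 104 mm up, gripped across its thickness; under it an opening 46 mm wide, 42 to 76 mm up, for the peg to pass along x, either way. In the bay its x is the station's. May be absent.
- eye_white (a point): Middle of the underside of the top bar of the white handle, 76 mm above the basket's origin: this rests on the peg.
- peg_white: White peg, fixed on the drip rack. Origin: its root on the rail's front, 130 mm above the table; x along the peg (level, away from the robot), z up. 10 mm round bar rising evenly to a 16 mm ball centred at x = 100, z = +17 mm. Four pegs 85 mm apart, in any colour order; steel rail behind the roots 16 mm deep, 360 long, top 140 mm high, on two end posts; 3 mm mat below.
- beaker: Glass beaker, 68 mm wide, 85 mm high; not part of the job, to be left where it is. Origin: centre of its underside.
- dishes: Stack of Petri dishes, 88 mm wide, 30 mm high; not part of the job, to be left where it is. Origin: centre of its underside.
- tip_box: Blue pipette tip box, 85 x 120 x 55 mm; not part of the job, to be left where it is. Origin: centre of its underside.
- reagent_a: Reagent bottle, 70 mm wide, 150 mm high; not part of the job, to be left where it is. Origin: centre of its underside.
- reagent_b: Reagent bottle with a paper label, 70 mm wide, 150 mm high; not part of the job, to be left where it is. Origin: centre of its underside.
- tin: Brass-coloured tin, 70 mm wide, 100 mm high; not part of the job, to be left where it is. Origin: centre of its underside.
- notebook: Notebook, 150 x 200 x 12 mm; not part of the job, to be left where it is. Origin: centre of its underside.

How it is judged (in metres and radians):
On the way, in this order (a step that is already met when the one before it is completed fails the run):
1. a slide has been pushed home (value of joint any of slide_1, slide_2, slide_3, slide_4 above 0.08 m), for 0.05 s.
2. a first basket hangs on the peg of its colour (((x of eye_red in the frame of peg_red between 0.015 and 0.1 m and y of eye_red in the frame of peg_red between -0.022 and 0.022 m and z of eye_red in the frame of peg_red between 0 and 0.045 m and height (world z) of basket_red above 0.04 m and angle between basket_red's own z axis and vertical below 0.4 rad and linear speed of basket_red below 0.04 m/s and contact force between basket_red and peg_red above 0.5 N) or (x of eye_yellow in the frame of peg_yellow between 0.015 and 0.1 m and y of eye_yellow in the frame of peg_yellow between -0.022 and 0.022 m and z of eye_yellow in the frame of peg_yellow between 0 and 0.045 m and height (world z) of basket_yellow above 0.04 m and angle between basket_yellow's own z axis and vertical below 0.4 rad and linear speed of basket_yellow below 0.04 m/s and contact force between basket_yellow and peg_yellow above 0.5 N) or (x of eye_green in the frame of peg_green between 0.015 and 0.1 m and y of eye_green in the frame of peg_green between -0.022 and 0.022 m and z of eye_green in the frame of peg_green between 0 and 0.045 m and height (world z) of basket_green above 0.04 m and angle between basket_green's own z axis and vertical below 0.4 rad and linear speed of basket_green below 0.04 m/s and contact force between basket_green and peg_green above 0.5 N) or (x of eye_white in the frame of peg_white between 0.015 and 0.1 m and y of eye_white in the frame of peg_white between -0.022 and 0.022 m and z of eye_white in the frame of peg_white between 0 and 0.045 m and height (world z) of basket_white above 0.04 m and angle between basket_white's own z axis and vertical below 0.4 rad and linear speed of basket_white below 0.04 m/s and contact force between basket_white and peg_white above 0.5 N))), for 0.2 s.
At the end, for the whole second after the job is handed in: Every basket present hangs, borne by the peg of its colour (over 0.5 N): bar underside 15 to 100 mm from the root, within 22 mm sideways, 0 to 45 mm above root height; underside over 40 mm above the table, tilt under 0.4 rad, speed under 0.04 m/s (x of eye_red in the frame of peg_red between 0.015 and 0.1 m and y of eye_red in the frame of peg_red between -0.022 and 0.022 m and z of eye_red in the frame of peg_red between 0 and 0.045 m and height (world z) of each of basket_red, basket_yellow, basket_green, basket_white above 0.04 m and angle between each of basket_red, basket_yellow, basket_green, basket_white's own z axis and vertical below 0.4 rad and linear speed of each of basket_red, basket_yellow, basket_green, basket_white below 0.04 m/s and contact force between basket_red and peg_red above 0.5 N and x of eye_yellow in the frame of peg_yellow between 0.015 and 0.1 m and y of eye_yellow in the frame of peg_yellow between -0.022 and 0.022 m and z of eye_yellow in the frame of peg_yellow between 0 and 0.045 m and contact force between basket_yellow and peg_yellow above 0.5 N and x of eye_green in the frame of peg_green between 0.015 and 0.1 m and y of eye_green in the frame of peg_green between -0.022 and 0.022 m and z of eye_green in the frame of peg_green between 0 and 0.045 m and contact force between basket_green and peg_green above 0.5 N and x of eye_white in the frame of peg_white between 0.015 and 0.1 m and y of eye_white in the frame of peg_white between -0.022 and 0.022 m and z of eye_white in the frame of peg_white between 0 and 0.045 m and contact force between basket_white and peg_white above 0.5 N); the robot touches nothing.
It fails at once if a basket is touched by the fingers while it is still under the station's roof ((contact force between the fingers and basket_red above 0.5 N and x of basket_red in the frame of station between -0.045 and 0.045 m and y of basket_red in the frame of station between -0.15 and 0.15 m and z of basket_red in the frame of station below 0.03 m) or (contact force between the fingers and basket_yellow above 0.5 N and x of basket_yellow in the frame of station between -0.045 and 0.045 m and y of basket_yellow in the frame of station between -0.15 and 0.15 m and z of basket_yellow in the frame of station below 0.03 m) or (contact force between the fingers and basket_green above 0.5 N and x of basket_green in the frame of station between -0.045 and 0.045 m and y of basket_green in the frame of station between -0.15 and 0.15 m and z of basket_green in the frame of station below 0.03 m) or (contact force between the fingers and basket_white above 0.5 N and x of basket_white in the frame of station between -0.045 and 0.045 m and y of basket_white in the frame of station between -0.15 and 0.15 m and z of basket_white in the frame of station below 0.03 m)).
It fails at once if a bystander is moved by more than 30 mm (distance of any of beaker, dishes, tip_box, reagent_a, reagent_b, tin, notebook from where it was at the start of the episode above 0.03 m).
Of basket_red, basket_yellow, basket_green, basket_white only 3 to 4 are there at a start; the rules pass over those that are not, and their reading is None.
At some moment in a run one of basket_red, basket_yellow, basket_green, basket_white may be knocked a few centimetres aside while the robot is not near it.
Once in a run the grip may slacken for a moment while it holds something.
It also fails if it takes over 210 s, if anything falls off the work surface, if the arm or the gripper's body presses on something with over 40 N, if the wrist force passes 120 N, or if a joint passes its speed limit or range.

## Working session

There is one attempt and no reset: what is moved stays moved. The work goes in short steps, Python scripts to look and compute and a tool call to move; the robot and the scene stay as the last step left them, time stands still between calls to the robot, and variables do not carry over. Pictures are saved under pics/ and viewed, and the job is handed in when it is done.

Besides the shell and the picture viewer there is one more tool, called as name([rows], argument=value, ...), one row to a line, values as JSON. play_rows: Moves the arm, as the interface text tells. Its arguments: {"type":"object","properties":{"commands":{"type":"array"},"squeeze":{"type":"number"}},"required":["commands"]}

```bash
ls; mkdir -p pics
cat > h.py <<'E'
import numpy as np, cv2
from rig import env, optics, order, finder
def cap(n,fn=None):
    im=optics.get_image(n)
    if fn: cv2.imwrite('pics/'+fn,im['color'])
    return im
def K(im):
    h,w=im['color'].shape[:2]; f=h/2/np.tan(np.radians(im['fov_y'])/2)
    return np.array([[f,0,im['cx']],[0,f,im['cy']],[0,0,1]])
def p3(im,u,v,z=None):
    if z is None: z=im['range_z'][int(v),int(u)]
    n=cv2.undistortPoints(np.array([[[u,v]]],float),K(im),np.array(im['dist_coeffs']))[0,0]
    return (np.array(im['cam_to_world'])@np.r_[n*z,z,1])[:3]
def cloud(im):
    h,w=im['range_z'].shape
    uu,vv=np.meshgrid(np.arange(w),np.arange(h))
    n=cv2.undistortPoints(np.stack([uu,vv],-1).reshape(-1,1,2).astype(float),K(im),np.array(im['dist_coeffs']))[:,0]
    z=im['range_z'].reshape(-1)
    P=np.c_[n*z[:,None],z,np.ones(len(z))]@np.array(im['cam_to_world']).T
    P=P[:,:3].reshape(h,w,3); P[im['range_z']==0]=np.nan
    return P
E
python3 - <<'E'
from h import *
s=env.observe(); print({k:np.round(v,3) for k,v in s.items()})
for n in ['scene','top','wrist']:
    im=cap(n,n+'0.png'); print(n,im['fov_y'],np.round(im['cam_to_world'],3).tolist())
    if n=='wrist': continue
    for t in ['station','slide_1','basket_red','basket_yellow','basket_green','basket_white','peg_red','peg_yellow','peg_green','peg_white','beaker','dishes','tip_box','reagent_a','tin','notebook']:
        print(t,[(np.round(d['point'],3).tolist(),round(d['conf'],2)) for d in finder.boxes_of(n,t)][:5])
E
```

```text
pics
{'time_s': np.float64(0.0), 'q': array([-8.1723e+01,  2.1841e+01,  7.4386e+01,  2.0000e-03,  8.3857e+01,
       -1.2334e+01]), 'qvel': array([ 0.03 , -0.006, -0.04 ,  0.013, -0.034,  0.004]), 'joint_efforts': array([ 0.0000e+00, -4.4846e+01, -2.3128e+01, -0.0000e+00,  5.0000e-03,
        0.0000e+00]), 'position': array([ 0.194, -0.515,  0.245]), 'tool_rot': array([[ 0.936,  0.352, -0.   ],
       [ 0.352, -0.936,  0.001],
       [ 0.   , -0.001, -1.   ]]), 'ft_force': array([0.532, 0.275, 0.699]), 'wrist_torque': array([0.029, 0.002, 0.015]), 'grip_width': np.float64(0.085)}
scene 42.5275709873431 [[-0.054, 0.832, -0.552, 1.359], [0.999, 0.048, -0.024, 0.027], [0.006, -0.553, -0.833, 1.356], [0.0, 0.0, 0.0, 1.0]]
station [([0.534, 0.194, 0.003], 0.75)]
slide_1 [([0.465, 0.152, 0.142], 0.46), ([0.469, 0.301, 0.136], 0.42)]
basket_red [([0.509, 0.3, 0.03], 0.76)]
basket_yellow [([0.503, 0.158, 0.027], 0.78), ([0.466, 0.304, 0.138], 0.27)]
basket_green [([0.504, 0.085, 0.026], 0.98)]
basket_white [([0.514, 0.23, 0.029], 0.73)]
peg_red []
peg_yellow [([0.471, -0.318, 0.142], 0.55), 
[... 913 characters left out ...]
2], 0.5)]
basket_white []
peg_red [([0.459, -0.15, 0.144], 0.65)]
peg_yellow [([0.479, -0.32, 0.14], 0.76)]
peg_green [([0.463, -0.068, 0.143], 0.87), ([0.481, -0.318, 0.141], 0.42)]
peg_white [([0.478, -0.234, 0.143], 0.6)]
beaker [([0.763, 0.186, 0.045], 0.81), ([0.488, 0.083, 0.045], 0.75), ([0.493, 0.245, 0.043], 0.21)]
dishes [([0.752, 0.015, 0.031], 0.89), ([0.603, 0.455, 0.1], 0.44)]
tip_box []
reagent_a [([0.606, 0.454, 0.101], 0.73)]
tin [([0.631, -0.456, 0.095], 0.76)]
notebook [([0.604, 0.456, 0.096], 0.71), ([0.351, -0.436, 0.014], 0.58)]
wrist 71.75451686626336 [[0.351, -0.895, -0.275, 0.264], [-0.936, -0.336, -0.102, -0.49], [-0.001, 0.293, -0.956, 0.373], [0.0, 0.0, 0.0, 1.0]]
```

View pics/scene0.png

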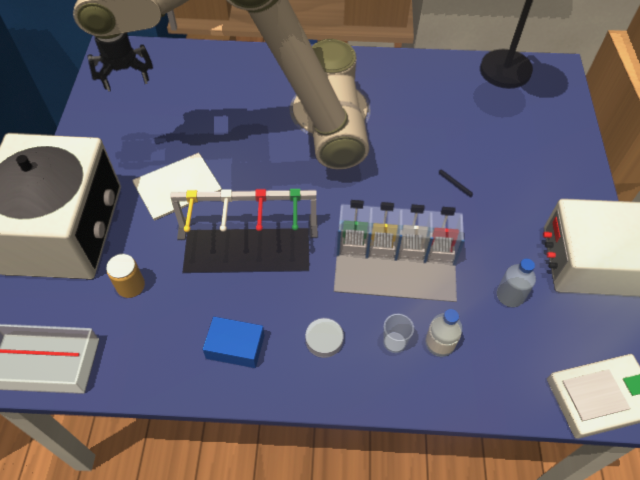

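View pics/top0.png

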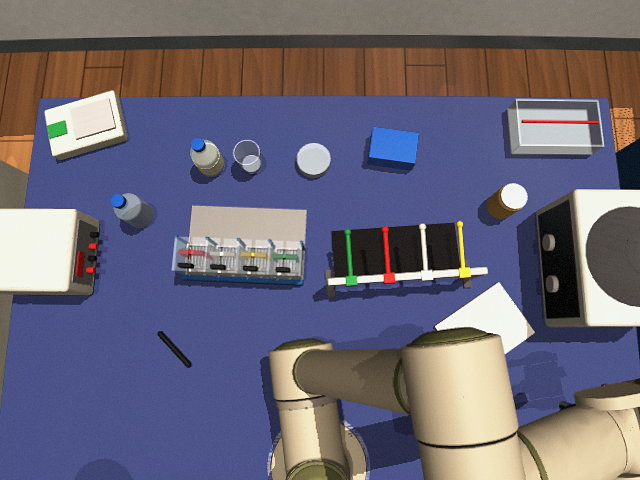

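```bash
cat > m.py <<'E'
from h import *
for n in ['top','scene']:
    im=cap(n); P=cloud(im); c=im['color'].astype(int); mx=c.max(2); mn=c.min(2)
    Z=P[...,2]
    # tabs: dark, z 130-152
    m=((mx<70)&(Z>0.12)&(Z<0.16)&(P[...,1]>0.02)&(P[...,0]<0.6)).astype(np.uint8)
    k,l,st,ce=cv2.connectedComponentsWithStats(m)
    for i in range(1,k):
        if st[i,4]>20:
            q=P[l==i]; print(n,'tab',st[i,:5],np.round(np.median(q,0),4),np.round(np.percentile(q,[5,95],axis=0),4).tolist())
    hsv=cv2.cvtColor(im['color'],cv2.COLOR_BGR2HSV)
    for nm,mm in dict(red=((hsv[...,0]<8)|(hsv[...,0]>172))&(hsv[...,1]>130),yellow=(abs(hsv[...,0].astype(int)-27)<8)&(hsv[...,1]>130),green=(abs(hsv[...,0].astype(int)-65)<20)&(hsv[...,1]>100),white=(hsv[...,1]<40)&(hsv[...,2]>190)).items():
        m=(mm&(Z>0.08)&(P[...,1]<0.0)&(P[...,1]>-.4)&(P[...,0]<0.65)&(P[...,0]>.33)).astype(np.uint8)
        k,l,st,ce=cv2.connectedComponentsWithStats(m)
        for i in range(1,k):
            if st[i,4]>40:
                q=P[l==i]; print(n,nm,st[i,:5],np.round(np.median(q,0),4),np.round(np.percentile(q,[3,97],axis=0),4).tolist())
                x=q[:,0]; lo=q[x<np.percentile(x,15)].mean(0); hi=q[x>np.percentile(x,85)].mean(0); print('   ends',lo.round(4),hi.round(4))
E
python3 m.py
```

```text
top tab [178 263  16   6  76] [0.4621 0.3005 0.1455] [[0.4577, 0.2878, 0.1333], [0.4671, 0.3155, 0.1488]]
top tab [210 264  16   6  75] [0.4587 0.2259 0.1457] [[0.455, 0.2131, 0.1328], [0.4641, 0.2422, 0.149]]
top tab [243 266  15   6  75] [0.4565 0.1532 0.1461] [[0.4522, 0.1396, 0.1357], [0.4612, 0.1688, 0.1484]]
top tab [276 267  14   6  74] [0.4537 0.0811 0.1457] [[0.4494, 0.0663, 0.1355], [0.4593, 0.0951, 0.1489]]
top tab [276 342  16   7  28] [0.2912 0.0752 0.1532] [[0.2826, 0.0607, 0.1388], [0.2957, 0.0887, 0.1588]]
top red [382 227  14  57 297] [ 0.4683 -0.1518  0.1414] [[0.4279, -0.1663, 0.1332], [0.5471, -0.1447, 0.1528]]
   ends [ 0.4307 -0.1565  0.1408] [ 0.5419 -0.1483  0.1505]
top yellow [456 221  15  57 323] [ 0.486  -0.3212  0.1416] [[0.4412, -0.3362, 0.134], [0.561, -0.3137, 0.1536]]
   ends [ 0.4435 -0.325   0.1407] [ 0.5565 -0.317   0.1511]
top green [345 229  13  57 324] [ 0.4681 -0.0683  0.1419] [[0.422, -0.0834, 0.1336], [0.542, -0.0612, 0.1534]]
   ends [ 0.4245 -0.0726  0.1415] [ 0.5365 -0.0647  0.1511]
top white [395 224  64  57 580] [ 0.448  -0.2378  0.1401] 
[... 1978 characters left out ...]
]
scene white [267 191  22   5 109] [ 0.4377 -0.112   0.1409] [[0.4284, -0.1374, 0.1363], [0.4445, -0.0868, 0.1452]]
   ends [ 0.4299 -0.1064  0.1392] [ 0.4437 -0.1165  0.1424]
scene white [300 191  16   5  64] [ 0.4306 -0.0396  0.1397] [[0.4244, -0.0552, 0.1349], [0.4381, -0.0202, 0.1453]]
   ends [ 0.4247 -0.0347  0.138 ] [ 0.4372 -0.0461  0.1419]
scene white [170 192  16   6  70] [ 0.4546 -0.3601  0.1413] [[0.4472, -0.3745, 0.1359], [0.463, -0.3408, 0.1462]]
   ends [ 0.4481 -0.3599  0.139 ] [ 0.4625 -0.3681  0.1428]
scene white [220 198   7  31  86] [ 0.5094 -0.2361  0.1452] [[0.4587, -0.2415, 0.1346], [0.5584, -0.2289, 0.1575]]
   ends [ 0.4638 -0.239   0.1357] [ 0.5559 -0.2321  0.1558]
```

The pictures show all four baskets in the bays, in the scene view near (355,230) green, (385,235) yellow, (415,238) white and (445,240) red. The pegs from left to right in that view are yellow (190), white (226), red (261) and green (295), and all the pegs and tabs measure at sensible heights. Next I turn the tool to the station's axis.

play_rows([
  {"rz": -0.167, "grip": 1},
  {"rz": -0.167},
  {"rz": -0.167},
  {"rz": -0.167},
  {"rz": -0.167},
  {"rz": -0.167},
  {"rz": -0.169},
  {},
], squeeze=40)

```text
invalid input at $.commands[0]: expected keys grip, x, y, z, rx, ry, rz
```

```bash
cat >> h.py <<'E'
YS=np.radians(-2.26); SO=np.array([.4907,.1908,0])
YR=np.radians(4.29)
def R2(a): return np.array([[np.cos(a),-np.sin(a),0],[np.sin(a),np.cos(a),0],[0,0,1]])
def st(x,y,z): return SO+R2(YS)@np.array([x,y,z])
def go(t,yaw=None):
    """tool-frame shift to target; then turn rz"""
    s=env.observe(); R=np.array(s['tool_rot']); p=np.array(s['position'])
    print('t',s['time_s'],'pos',p.round(4),'yaw(tool x)',np.degrees(np.arctan2(R[1,0],R[0,0])).round(2),'ft',np.round(s['ft_force'],2),'w',round(float(s['grip_width']),4))
    print('target',np.round(t,4),'tool shift now',(R.T@(np.asarray(t)-p)).round(4))
E
python3 - <<'E'
from h import *
go(st(-.075,.111,.20))
go(st(-.075,.111,.144))
E
```

```text
t 1.85 pos [ 0.1936 -0.5148  0.2453] yaw(tool x) 20.61 ft [ 0.25 -0.12  0.18] w 0.0853
target [0.4201 0.3047 0.2   ] tool shift now [ 0.5005 -0.6873  0.0453]
t 1.85 pos [ 0.1936 -0.5148  0.2453] yaw(tool x) 20.61 ft [ 0.25 -0.12  0.18] w 0.0853
target [0.4201 0.3047 0.144 ] tool shift now [ 0.5005 -0.6873  0.1013]
```

All keys are required in every row.

play_rows([
  {"grip": 1, "x": 0, "y": 0, "z": 0, "rx": 0, "ry": 0, "rz": -0.167},
  {"grip": 1, "x": 0, "y": 0, "z": 0, "rx": 0, "ry": 0, "rz": -0.167},
  {"grip": 1, "x": 0, "y": 0, "z": 0, "rx": 0, "ry": 0, "rz": -0.167},
  {"grip": 1, "x": 0, "y": 0, "z": 0, "rx": 0, "ry": 0, "rz": -0.167},
  {"grip": 1, "x": 0, "y": 0, "z": 0, "rx": 0, "ry": 0, "rz": -0.167},
  {"grip": 1, "x": 0, "y": 0, "z": 0, "rx": 0, "ry": 0, "rz": -0.167},
  {"grip": 1, "x": 0, "y": 0, "z": 0, "rx": 0, "ry": 0, "rz": -0.169},
  {"grip": 1, "x": 0, "y": 0, "z": 0, "rx": 0, "ry": 0, "rz": 0},
], squeeze=40)

```text
time_s: 2.85
position: [0.1936, -0.5148, 0.2453]
tool_rot: [[0.041, 0.999, -0.0], [0.999, -0.041, 0.0], [0.0, -0.0, -1.0]]
ft_force: [-0.2, -0.2, 0.4]
grip_width: -0.0001
```

Run:
```python
from h import *
go(st(-.075,.111,.20))
go(st(-.075,.111,.144))
```

```text
t 2.85 pos [ 0.1936 -0.5148  0.2453] yaw(tool x) 87.62 ft [-0.19 -0.22  0.43] w -0.0001
target [0.4201 0.3047 0.2   ] tool shift now [0.8281 0.1923 0.0453]
t 2.85 pos [ 0.1936 -0.5148  0.2453] yaw(tool x) 87.62 ft [-0.19 -0.22  0.43] w -0.0001
target [0.4201 0.3047 0.144 ] tool shift now [0.8281 0.1923 0.1013]
```

play_rows([
  {"grip": 1, "x": 0.04, "y": 0.048, "z": 0, "rx": 0, "ry": 0, "rz": 0},
  {"grip": 1, "x": 0.05, "y": 0.048, "z": 0, "rx": 0, "ry": 0, "rz": 0},
  {"grip": 1, "x": 0.05, "y": 0.048, "z": 0, "rx": 0, "ry": 0, "rz": 0},
  {"grip": 1, "x": 0.055, "y": 0.048, "z": 0, "rx": 0, "ry": 0, "rz": 0},
  {"grip": 1, "x": 0.06, "y": 0, "z": 0, "rx": 0, "ry": 0, "rz": 0},
  {"grip": 1, "x": 0.06, "y": 0, "z": 0, "rx": 0, "ry": 0, "rz": 0},
  {"grip": 1, "x": 0.06, "y": 0, "z": 0, "rx": 0, "ry": 0, "rz": 0},
  {"grip": 1, "x": 0.06, "y": 0, "z": 0, "rx": 0, "ry": 0, "rz": 0},
  {"grip": 1, "x": 0.06, "y": 0, "z": 0, "rx": 0, "ry": 0, "rz": 0},
  {"grip": 1, "x": 0.06, "y": 0, "z": 0, "rx": 0, "ry": 0, "rz": 0},
  {"grip": 1, "x": 0.06, "y": 0, "z": 0, "rx": 0, "ry": 0, "rz": 0},
  {"grip": 1, "x": 0.06, "y": 0, "z": 0, "rx": 0, "ry": 0, "rz": 0},
])

```text
time_s: 4.35
position: [0.3953, 0.1369, 0.2457]
tool_rot: [[0.044, 0.999, 0.001], [0.999, -0.044, 0.0], [0.0, 0.001, -1.0]]
ft_force: [1.8, -0.4, -0.2]
grip_width: 0.0
```

play_rows([
  {"grip": 1, "x": 0.055, "y": 0, "z": 0.02, "rx": 0, "ry": 0, "rz": 0},
  {"grip": 1, "x": 0.05, "y": 0, "z": 0.025, "rx": 0, "ry": 0, "rz": 0},
  {"grip": 1, "x": 0.03, "y": 0, "z": 0.01, "rx": 0, "ry": 0, "rz": 0},
  {"grip": 1, "x": 0, "y": 0, "z": 0, "rx": 0, "ry": 0, "rz": 0},
])

```text
time_s: 4.85
position: [0.4003, 0.2711, 0.1895]
tool_rot: [[0.041, 0.999, -0.002], [0.999, -0.041, -0.0], [-0.001, -0.002, -1.0]]
ft_force: [0.1, -0.9, -0.2]
grip_width: -0.0001
```

```bash
python3 - <<'E'
from h import *
go(st(-.075,.111,.144))
cap('wrist','w1.png')
E
python3 m.py | grep tab
```

```text
t 4.85 pos [0.4003 0.2711 0.1895] yaw(tool x) 87.68 ft [ 0.09 -0.93 -0.17] w -0.0001
target [0.4201 0.3047 0.144 ] tool shift now [0.0343 0.0185 0.0454]
top tab [210 264  16   6  76] [0.4588 0.2273 0.1451] [[0.4549, 0.2134, 0.1321], [0.4639, 0.2425, 0.1493]]
top tab [243 266  15   6  74] [0.4566 0.1537 0.1453] [[0.4522, 0.1396, 0.1381], [0.4612, 0.169, 0.149]]
top tab [276 267  14   6  72] [0.4538 0.0809 0.1452] [[0.4495, 0.0666, 0.1347], [0.4594, 0.0951, 0.1489]]
top tab [287 451  22  14  58] [0.0569 0.0387 0.1371] [[0.0462, 0.0217, 0.1211], [0.0644, 0.0599, 0.1564]]
scene tab [513  30   9  13  73] [-0.1918  0.5494  0.1396] [[-0.1987, 0.5413, 0.1228], [-0.1831, 0.5582, 0.157]]
scene tab [351 200  12   8  83] [0.459  0.0828 0.142 ] [[0.4545, 0.07, 0.1296], [0.4633, 0.096, 0.1503]]
scene tab [381 202  13   8  87] [0.462  0.157  0.1435] [[0.4557, 0.1443, 0.129], [0.466, 0.1699, 0.1509]]
scene tab [411 205  13   8  94] [0.4642 0.2312 0.1426] [[0.4576, 0.2175, 0.1281], [0.4686, 0.244, 0.1503]]
scene tab [441 207  15   8 100] [0.4671 0.3043 0.1432] [[0.4605, 0.2904, 0.129], [0.4706, 0.3186, 0.1496]]
```

View pics/w1.png

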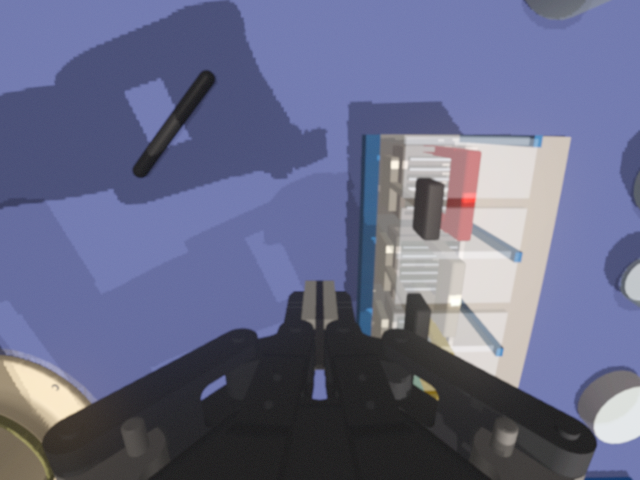

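The wrist view shows the red handle's tab at (428,208) right of the fingers, with the roof edge at x≈370. I go down behind tab 1 and push.

play_rows([
  {"grip": 1, "x": 0.017, "y": 0.009, "z": 0.015, "rx": 0, "ry": 0, "rz": 0},
  {"grip": 1, "x": 0.017, "y": 0.009, "z": 0.02, "rx": 0, "ry": 0, "rz": 0},
  {"grip": 1, "x": 0, "y": 0, "z": 0.011, "rx": 0, "ry": 0, "rz": 0},
  {"grip": 1, "x": 0, "y": 0, "z": 0, "rx": 0, "ry": 0, "rz": 0},
  {"grip": 1, "x": 0, "y": 0.01, "z": 0, "rx": 0, "ry": 0, "rz": 0},
  {"grip": 1, "x": 0, "y": 0.01, "z": 0, "rx": 0, "ry": 0, "rz": 0},
  {"grip": 1, "x": 0, "y": 0.01, "z": 0, "rx": 0, "ry": 0, "rz": 0},
  {"grip": 1, "x": 0, "y": 0.01, "z": 0, "rx": 0, "ry": 0, "rz": 0},
  {"grip": 1, "x": 0, "y": 0.01, "z": 0, "rx": 0, "ry": 0, "rz": 0},
  {"grip": 1, "x": 0, "y": 0.01, "z": 0, "rx": 0, "ry": 0, "rz": 0},
  {"grip": 1, "x": 0, "y": 0.01, "z": 0, "rx": 0, "ry": 0, "rz": 0},
])

```text
time_s: 6.38
position: [0.4907, 0.3003, 0.1444]
tool_rot: [[0.04, 0.999, -0.0], [0.999, -0.04, 0.0], [0.0, -0.0, -1.0]]
ft_force: [-5.1, 0.6, 4.9]
grip_width: 0.0
```

```bash
python3 - <<'E'
from h import *
go(st(.048,.111,.144))
cap('wrist','w2.png')
E
python3 m.py | grep tab
```

```text
t 6.375 pos [0.4907 0.3003 0.1444] yaw(tool x) 87.71 ft [-5.13  0.62  4.94] w 0.0
target [0.543  0.2998 0.144 ] tool shift now [0.0016 0.0523 0.0004]
top tab [191 242   5   6  25] [0.5099 0.2872 0.1419] [[0.5055, 0.2856, 0.1283], [0.5148, 0.291, 0.1479]]
top tab [210 264  16   6  77] [0.4586 0.228  0.1456] [[0.4548, 0.2133, 0.1327], [0.4637, 0.2424, 0.1494]]
top tab [243 266  15   6  75] [0.4567 0.1535 0.1453] [[0.4523, 0.1398, 0.1357], [0.4611, 0.1681, 0.1479]]
top tab [276 267  14   6  73] [0.4531 0.0805 0.1456] [[0.4496, 0.0666, 0.1332], [0.4596, 0.0951, 0.1482]]
top tab [288 452  20  13  55] [0.0577 0.0378 0.1392] [[0.0482, 0.023, 0.1217], [0.0642, 0.0562, 0.1573]]
scene tab [512  29  10  14  73] [-0.1919  0.549   0.1397] [[-0.1983, 0.5413, 0.1217], [-0.1862, 0.5581, 0.1582]]
scene tab [351 200  12   8  83] [0.4597 0.0826 0.1433] [[0.4535, 0.0701, 0.1306], [0.463, 0.0962, 0.1498]]
scene tab [381 202  13   8  87] [0.4624 0.157  0.1435] [[0.4556, 0.1443, 0.131], [0.4653, 0.1699, 0.1497]]
scene tab [411 205  13   8  94] [0.4649 0.2303 0.1423] [[0.4575, 0.2167, 0.1283], [0.4686, 0.2436, 0.1501]]
scene tab [442 219  14  12 109] [0.5141 0.3017 0.1433] [[0.5047, 0.2901, 0.1294], [0.5185, 0.3159, 0.1513]]
```

View pics/w2.png

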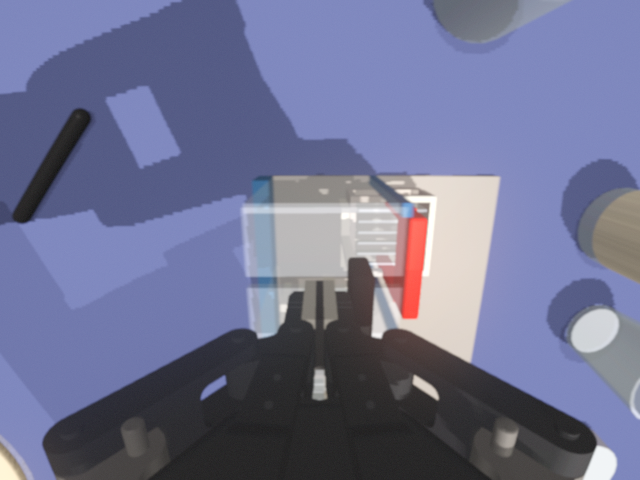

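The slide is moving evenly: the tab is about 48 mm along and the red handle has reached the roof edge (415,265). I push the rest.

play_rows([
  {"grip": 1, "x": 0, "y": 0.01, "z": 0, "rx": 0, "ry": 0, "rz": 0},
  {"grip": 1, "x": 0, "y": 0.01, "z": 0, "rx": 0, "ry": 0, "rz": 0},
  {"grip": 1, "x": 0, "y": 0.01, "z": 0, "rx": 0, "ry": 0, "rz": 0},
  {"grip": 1, "x": 0, "y": 0.01, "z": 0, "rx": 0, "ry": 0, "rz": 0},
  {"grip": 1, "x": 0, "y": 0.008, "z": 0, "rx": 0, "ry": 0, "rz": 0},
  {"grip": 1, "x": 0, "y": 0.003, "z": 0, "rx": 0, "ry": 0, "rz": 0},
  {"grip": 1, "x": 0, "y": 0, "z": 0, "rx": 0, "ry": 0, "rz": 0},
])

```text
time_s: 7.4
position: [0.5413, 0.2983, 0.1442]
tool_rot: [[0.04, 0.999, 0.0], [0.999, -0.04, 0.0], [0.0, 0.0, -1.0]]
ft_force: [-2.0, 1.3, -1.1]
grip_width: -0.0003
```

```bash
python3 - <<'E'
from h import *
go(st(.048,.111,.144))
cap('wrist','w3.png')
E
python3 m.py | grep tab
```

```text
t 7.4 pos [0.5413 0.2983 0.1442] yaw(tool x) 87.71 ft [-2.03  1.35 -1.15] w -0.0003
target [0.543  0.2998 0.144 ] tool shift now [0.0016 0.0017 0.0002]
top tab [210 264  16   6  74] [0.4588 0.2278 0.1455] [[0.4548, 0.213, 0.134], [0.4639, 0.2425, 0.1484]]
top tab [243 266  15   6  75] [0.4565 0.1536 0.1453] [[0.4522, 0.1397, 0.1385], [0.4613, 0.1686, 0.1488]]
top tab [276 267  14   6  74] [0.4538 0.081  0.1458] [[0.4495, 0.0664, 0.1346], [0.4594, 0.0947, 0.1493]]
top tab [288 453  20  12  52] [0.0579 0.0368 0.1396] [[0.0493, 0.0224, 0.124], [0.0645, 0.0578, 0.1582]]
top tab [226 475  13   5  24] [0.0117 0.1829 0.129 ] [[0.0092, 0.171, 0.1207], [0.014, 0.1912, 0.1385]]
scene tab [512  29  10  13  76] [-0.1914  0.5482  0.1394] [[-0.2006, 0.5418, 0.1229], [-0.1846, 0.5587, 0.1584]]
scene tab [351 200  12   8  81] [0.4591 0.0826 0.1418] [[0.4527, 0.0701, 0.1298], [0.4627, 0.0962, 0.1492]]
scene tab [381 202  13   8  87] [0.4619 0.1571 0.143 ] [[0.456, 0.1442, 0.1289], [0.4654, 0.1703, 0.1501]]
scene tab [411 205  13   8  93] [0.4654 0.2307 0.1428] [[0.4579, 0.2174, 0.1283], [0.4686, 0.2428, 0.1489]]
scene tab [442 239  15  10 117] [0.5644 0.2998 0.1436] [[0.5564, 0.2876, 0.1266], [0.5679, 0.3151, 0.1501]]
```

View pics/w3.png

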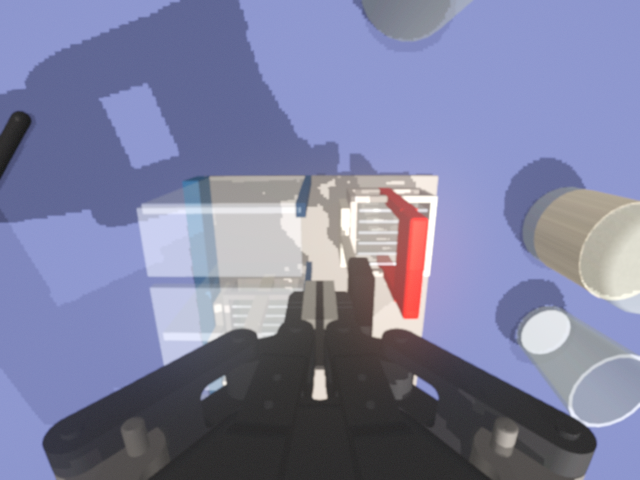

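play_rows([
  {"grip": 1, "x": 0, "y": -0.008, "z": -0.01, "rx": 0, "ry": 0, "rz": 0},
  {"grip": 1, "x": 0, "y": -0.005, "z": -0.03, "rx": 0, "ry": 0, "rz": 0},
  {"grip": 0, "x": 0, "y": 0, "z": -0.04, "rx": 0, "ry": 0, "rz": 0},
  {"grip": 0, "x": 0, "y": 0, "z": -0.03, "rx": 0, "ry": 0, "rz": 0},
  {"grip": 0, "x": 0, "y": 0, "z": 0, "rx": 0, "ry": 0, "rz": 0},
  {"grip": 0, "x": 0, "y": 0, "z": 0, "rx": 0, "ry": 0, "rz": 0},
])

```text
time_s: 8.3
position: [0.5279, 0.2986, 0.2542]
tool_rot: [[0.04, 0.999, 0.0], [0.999, -0.04, -0.0], [-0.0, 0.0, -1.0]]
ft_force: [0.3, 0.4, -0.7]
grip_width: 0.043
```

```bash
cat > b.py <<'E'
from h import *
import sys
def masks(im):
    hsv=cv2.cvtColor(im['color'],cv2.COLOR_BGR2HSV); H=hsv[...,0].astype(int); S=hsv[...,1]; V=hsv[...,2]
    return dict(red=((H<8)|(H>172))&(S>110)&(V>60),yellow=(abs(H-27)<8)&(S>110)&(V>60),green=(abs(H-65)<20)&(S>90)&(V>40),white=(S<60)&(V>150))
def bars(cam,col,lo,hi,box):
    im=cap(cam); P=cloud(im); m=masks(im)[col]
    x0,x1,y0,y1=box
    m=m&(P[...,2]>lo)&(P[...,2]<hi)&(P[...,0]>x0)&(P[...,0]<x1)&(P[...,1]>y0)&(P[...,1]<y1)
    k,l,st_,c=cv2.connectedComponentsWithStats(m.astype(np.uint8))
    if k<2: print(cam,col,'none'); return
    i=1+np.argmax(st_[1:,4]); q=P[l==i]; top=q[q[:,2]>np.nanpercentile(q[:,2],98)-.006]
    r=cv2.minAreaRect((top[:,:2]*1000).astype(np.float32))
    d=np.linalg.svd(top[:,:2]-top[:,:2].mean(0),full_matrices=False)[2][0]; d*=np.sign(d[1])
    print(cam,col,'n',len(q),len(top),'zmax',np.percentile(q[:,2],98).round(4),'top med',np.median(top,0).round(4),'rect c',np.round(r[0],1),'size',np.round(r[1],1),'bar yaw',np.degrees(np.arctan2(-d[0],d[1])).round(1))
    return top
E
python3 - <<'E'
from b import *
go(st(.105,.111,.2))
for c in ['top','scene','wrist']: bars(c,'red',.06,.13,(.5,.68,.2,.4))
cap('wrist','w4.png'); print(st(.105,.111,0))
E
```

```text
t 8.3 pos [0.5279 0.2986 0.2542] yaw(tool x) 87.7 ft [ 0.29  0.45 -0.69] w 0.043
target [0.6    0.2976 0.2   ] tool shift now [0.0019 0.0721 0.0542]
top red n 174 85 zmax 0.1109 top med [0.5928 0.2971 0.1082] rect c [592.7 299.3] size [59.2 10.6] bar yaw -1.5
scene red n 245 75 zmax 0.1124 top med [0.5959 0.3013 0.1086] rect c [596.2 300.4] size [56.2 14.4] bar yaw -1.2
wrist red n 1132 787 zmax 0.1085 top med [0.5926 0.3024 0.1071] rect c [593.3 299.6] size [59.2 10.6] bar yaw -1.8
[0.59999553 0.29757307 0.        ]
```

View pics/w4.png

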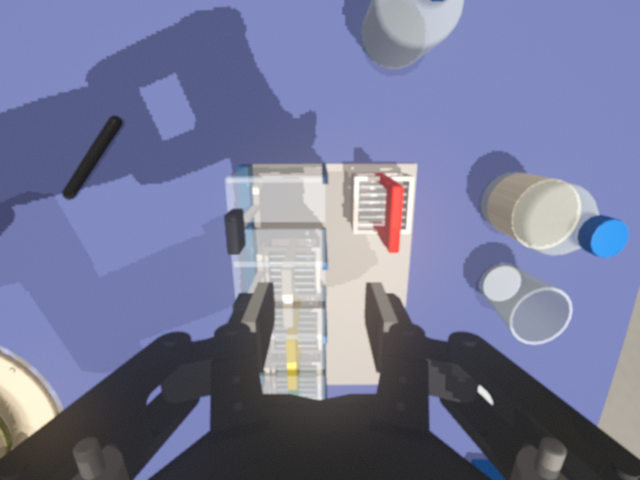

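The red handle stands clear of the roof at (393,212). All three cameras agree on its centre, (0.594, 0.300), with its top at 0.108. I go down on it and grip.

play_rows([
  {"grip": 0, "x": 0.0035, "y": 0.035, "z": 0, "rx": 0, "ry": 0, "rz": 0},
  {"grip": 0, "x": 0, "y": 0.031, "z": 0.02, "rx": 0, "ry": 0, "rz": 0},
  {"grip": 0, "x": 0, "y": 0, "z": 0.04, "rx": 0, "ry": 0, "rz": 0},
  {"grip": 0, "x": 0, "y": 0, "z": 0.04, "rx": 0, "ry": 0, "rz": 0},
  {"grip": 0, "x": 0, "y": 0, "z": 0.035, "rx": 0, "ry": 0, "rz": 0},
  {"grip": 0, "x": 0, "y": 0, "z": 0.019, "rx": 0, "ry": 0, "rz": 0},
  {"grip": 0, "x": 0, "y": 0, "z": 0, "rx": 0, "ry": 0, "rz": 0},
])

```text
time_s: 9.38
position: [0.5935, 0.2994, 0.0984]
tool_rot: [[0.04, 0.999, -0.004], [0.999, -0.04, -0.001], [-0.001, -0.004, -1.0]]
ft_force: [1.0, 1.3, 0.4]
grip_width: 0.0426
```

Run:
```python
from h import *
go([.594,.2997,.1])
cap('wrist','w5.png')
```

```text
t 9.375 pos [0.5935 0.2994 0.0984] yaw(tool x) 87.71 ft [0.99 1.35 0.37] w 0.0426
target [0.594  0.2997 0.1   ] tool shift now [ 0.0003  0.0005 -0.0016]
```

View pics/w5.png

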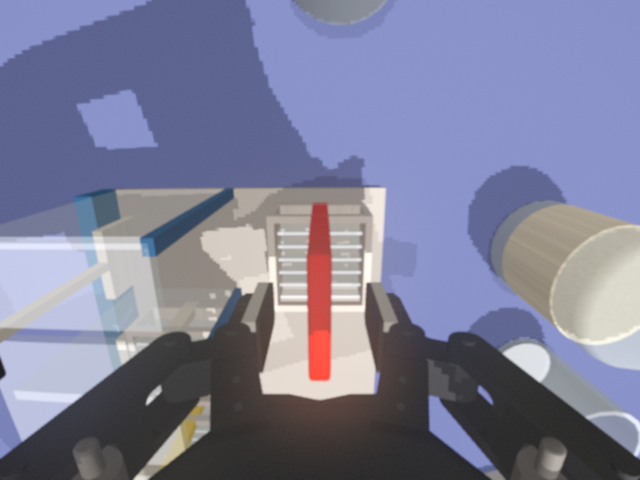

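The bar is centred between the jaws (320,290). I close and lift.

play_rows([
  {"grip": 1, "x": 0, "y": 0, "z": 0, "rx": 0, "ry": 0, "rz": 0},
  {"grip": 1, "x": 0, "y": 0, "z": 0, "rx": 0, "ry": 0, "rz": 0},
  {"grip": 1, "x": 0, "y": 0, "z": 0, "rx": 0, "ry": 0, "rz": 0},
  {"grip": 1, "x": 0, "y": 0, "z": 0, "rx": 0, "ry": 0, "rz": 0},
  {"grip": 1, "x": 0, "y": 0, "z": -0.01, "rx": 0, "ry": 0, "rz": 0},
  {"grip": 1, "x": 0, "y": 0, "z": -0.03, "rx": 0, "ry": 0, "rz": 0},
  {"grip": 1, "x": 0, "y": 0, "z": -0.04, "rx": 0, "ry": 0, "rz": 0},
  {"grip": 1, "x": 0, "y": 0, "z": -0.03, "rx": 0, "ry": 0, "rz": 0},
  {"grip": 1, "x": 0, "y": 0, "z": -0.01, "rx": 0, "ry": 0, "rz": 0},
  {"grip": 1, "x": 0, "y": 0, "z": 0, "rx": 0, "ry": 0, "rz": 0},
], squeeze=80)

```text
time_s: 10.68
position: [0.5941, 0.2996, 0.2199]
tool_rot: [[0.04, 0.999, -0.0], [0.999, -0.04, -0.0], [-0.0, -0.0, -1.0]]
ft_force: [0.2, 0.2, -1.9]
grip_width: 0.0079
```

Run:
```python
from b import *
# pegs: fit lines in xy from both cams, with root/tip along axis
for cam in ['top','scene']:
    im=cap(cam,cam+'1.png'); P=cloud(im); M=masks(im)
    for c,y in dict(red=-.15,yellow=-.32,green=-.067,white=-.235).items():
        m=M[c]&(P[...,2]>.12)&(P[...,2]<.165)&(abs(P[...,1]-y)<.03)&(P[...,0]>.46)&(P[...,0]<.6)
        q=P[m]; f=np.polyfit(q[:,0],q[:,1],1); g=np.polyfit(q[:,0],q[:,2],1)
        print(cam,c,len(q),'y at .5',np.polyval(f,.5).round(4),'slope',f[0].round(3),'z at .5',np.polyval(g,.5).round(4),'xmax',np.percentile(q[:,0],98).round(4))
go([.6,-.15,.2])
bars('scene','red',.08,.3,(.5,.68,.2,.4)); bars('top','red',.08,.3,(.5,.68,.2,.4))
```

```text
top red 162 y at .5 -0.1512 slope 0.067 z at .5 0.1428 xmax 0.5501
top yellow 215 y at .5 -0.3219 slope 0.087 z at .5 0.1409 xmax 0.5632
top green 181 y at .5 -0.0677 slope 0.074 z at .5 0.144 xmax 0.5448
top white 173 y at .5 -0.2367 slope 0.074 z at .5 0.1421 xmax 0.5571
scene red 126 y at .5 -0.1505 slope 0.07 z at .5 0.1434 xmax 0.5547
scene yellow 174 y at .5 -0.3205 slope 0.088 z at .5 0.1419 xmax 0.5667
scene green 118 y at .5 -0.0656 slope 0.078 z at .5 0.1449 xmax 0.5476
scene white 132 y at .5 -0.2355 slope 0.076 z at .5 0.1424 xmax 0.5602
t 10.775 pos [0.5937 0.2995 0.2186] yaw(tool x) 87.71 ft [ 0.36 -0.06 -1.47] w 0.008
target [ 0.6  -0.15  0.2 ] tool shift now [-0.4488  0.0243  0.019 ]
scene red n 125 34 zmax 0.2281 top med [0.5952 0.2803 0.2247] rect c [596.  281.4] size [19.1 14.2] bar yaw -1.5
top red n 116 28 zmax 0.2272 top med [0.5929 0.2752 0.2242] rect c [593.  275.6] size [ 9.7 13.4] bar yaw -0.5
```

View pics/scene1.png

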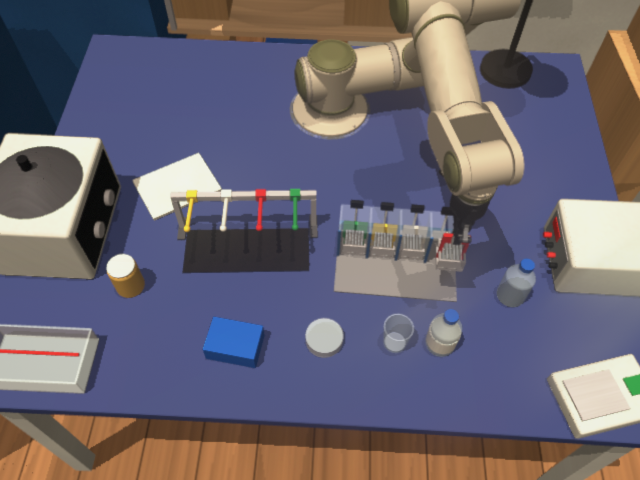

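Red is held, width 8 mm, and in the scene view it hangs clear under the gripper at (450,250). I carry it across in front of the red peg.

play_rows([
  {"grip": 1, "x": -0.02, "y": 0, "z": 0, "rx": 0, "ry": 0, "rz": 0},
  {"grip": 1, "x": -0.035, "y": 0, "z": 0, "rx": 0, "ry": 0, "rz": 0},
  {"grip": 1, "x": -0.045, "y": 0, "z": 0, "rx": 0, "ry": 0, "rz": 0},
  {"grip": 1, "x": -0.045, "y": 0, "z": 0, "rx": 0, "ry": 0, "rz": -0.02},
  {"grip": 1, "x": -0.045, "y": 0, "z": 0, "rx": 0, "ry": 0, "rz": -0.02},
  {"grip": 1, "x": -0.045, "y": 0, "z": 0, "rx": 0, "ry": 0, "rz": -0.02},
  {"grip": 1, "x": -0.045, "y": 0, "z": 0, "rx": 0, "ry": 0, "rz": -0.02},
  {"grip": 1, "x": -0.045, "y": 0, "z": 0, "rx": 0, "ry": 0, "rz": -0.02},
  {"grip": 1, "x": -0.045, "y": 0, "z": 0, "rx": 0, "ry": 0, "rz": -0.015},
  {"grip": 1, "x": -0.04, "y": 0, "z": 0, "rx": 0, "ry": 0, "rz": 0},
  {"grip": 1, "x": -0.02, "y": 0, "z": 0, "rx": 0, "ry": 0, "rz": 0},
  {"grip": 1, "x": 0, "y": 0, "z": 0, "rx": 0, "ry": 0, "rz": 0},
])

```text
time_s: 12.38
position: [0.597, -0.131, 0.22]
tool_rot: [[-0.073, 0.997, -0.001], [0.997, 0.073, 0.0], [0.0, -0.0, -1.0]]
ft_force: [-0.2, 0.5, -1.5]
grip_width: 0.0085
```

```bash
cat >> h.py <<'E'
ROOT=dict(green=[.4396,-.0701,.13],red=[.446,-.1549,.13],white=[.4524,-.2397,.13],yellow=[.4587,-.3245,.13])
def peg(c,x,y,z): return np.array(ROOT[c])+R2(YR)@np.array([x,y,z])
def inpeg(c,p): return R2(YR).T@(np.asarray(p)-ROOT[c])
E
python3 - <<'E'
from b import *
# eye z wanted .162 -> TCP .1804
go(peg('red',.14,0,.0504))
for c in ['scene','top','wrist']: bars(c,'red',.16,.3,(.5,.7,-.3,0))
im=cap('wrist','w6.png')
E
```

```text
t 12.375 pos [ 0.597 -0.131  0.22 ] yaw(tool x) 94.19 ft [-0.23  0.48 -1.45] w 0.0085
target [ 0.5856 -0.1444  0.1804] tool shift now [-0.0125 -0.0123  0.0396]
scene red n 109 23 zmax 0.2309 top med [ 0.5976 -0.1106  0.2276] rect c [ 602.3 -110. ] size [15.3 17.8] bar yaw 20.9
top red none
wrist red n 3616 175 zmax 0.2396 top med [ 0.5938 -0.1317  0.2383] rect c [ 597.5 -130.1] size [ 9.2 22.7] bar yaw 16.2
```

View pics/w6.png

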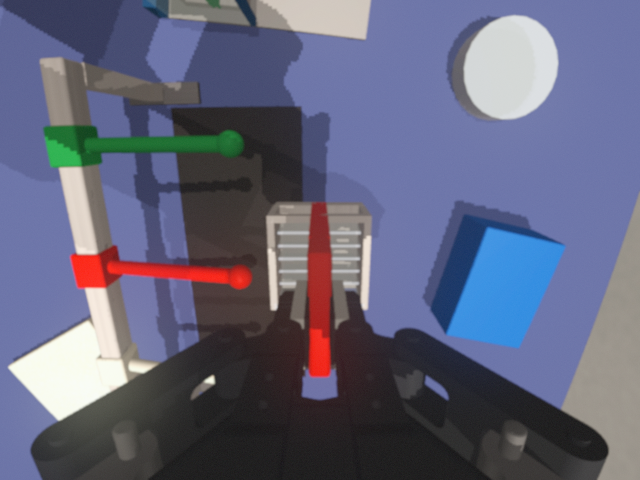

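The red bar (320,290) is still square in the jaws, with the red peg's ball at (240,277). I check the peg's position from this closer view.

```bash
cat > pegw.py <<'E'
from b import *
import sys
im=cap('wrist'); P=cloud(im); M=masks(im)
for c in sys.argv[1:]:
    r=np.array(ROOT[c]); q=P[M[c]&np.isfinite(P[...,0])&(P[...,2]<.17)&(P[...,2]>.12)]
    q=np.array([inpeg(c,x) for x in q]); q=q[(abs(q[:,1])<.025)&(q[:,0]<.12)]
    b=q[(q[:,0]>.085)]; s=q[(q[:,0]>.03)&(q[:,0]<.085)]
    print(c,len(q),'ball y',b[:,1].mean().round(4),'xmax',np.percentile(q[:,0],99).round(4),'z top',np.percentile(b[:,2],95).round(4),'shaft y fit',np.polyfit(s[:,0],s[:,1],1).round(4))
E
python3 pegw.py red green
```

```text
red 3516 ball y 0.0002 xmax 0.1067 z top 0.0244 shaft y fit [-0.003   0.0001]
green 4511 ball y -0.0016 xmax 0.1067 z top 0.0245 shaft y fit [-0.0059 -0.0012]
```

The model agrees within 1 mm. I lower to the entry height and check before entering.

play_rows([
  {"grip": 1, "x": -0.0125, "y": -0.006, "z": 0.01, "rx": 0, "ry": 0, "rz": 0},
  {"grip": 1, "x": 0, "y": -0.006, "z": 0.02, "rx": 0, "ry": 0, "rz": 0},
  {"grip": 1, "x": 0, "y": 0, "z": 0.0096, "rx": 0, "ry": 0, "rz": 0},
  {"grip": 1, "x": 0, "y": 0, "z": 0, "rx": 0, "ry": 0, "rz": 0},
  {"grip": 1, "x": 0, "y": 0, "z": 0, "rx": 0, "ry": 0, "rz": 0},
])

```text
time_s: 13.25
position: [0.5867, -0.1434, 0.1813]
tool_rot: [[-0.075, 0.997, 0.001], [0.997, 0.075, -0.0], [-0.001, 0.001, -1.0]]
ft_force: [0.3, 0.0, -2.3]
grip_width: 0.0085
```

Run:
```python
from b import *
go(peg('red',.075,0,.0504))
im=cap('scene'); c=im['color'][150:300,150:330]; cv2.imwrite('pics/s2.png',cv2.resize(c,None,fx=4,fy=4))
bars('scene','red',.16,.3,(.5,.7,-.3,0))
```

```text
t 13.25 pos [ 0.5867 -0.1434  0.1813] yaw(tool x) 94.31 ft [ 0.33  0.03 -2.35] w 0.0085
target [ 0.5208 -0.1493  0.1804] tool shift now [-0.0009 -0.0662  0.0008]
scene red n 82 27 zmax 0.1931 top med [ 0.5887 -0.1226  0.1896] rect c [ 588.5 -122.4] size [16.7 12. ] bar yaw 3.7
```

View pics/s2.png

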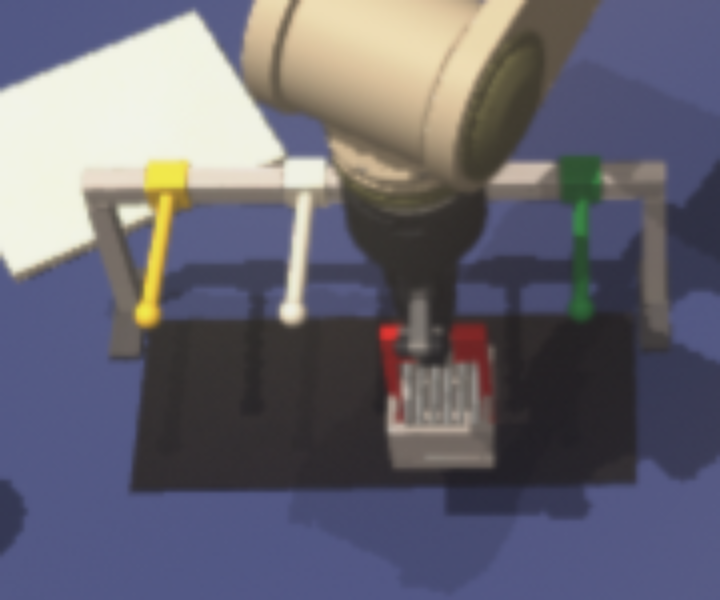

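The red basket (435,400 in the zoom) stands just in front of its peg, level, with its bar top at 0.190. I move it on.

play_rows([
  {"grip": 1, "x": -0.0009, "y": -0.01, "z": 0, "rx": 0, "ry": 0, "rz": 0},
  {"grip": 1, "x": 0, "y": -0.013, "z": 0, "rx": 0, "ry": 0, "rz": 0},
  {"grip": 1, "x": 0, "y": -0.013, "z": 0, "rx": 0, "ry": 0, "rz": 0},
  {"grip": 1, "x": 0, "y": -0.013, "z": 0, "rx": 0, "ry": 0, "rz": 0},
  {"grip": 1, "x": 0, "y": -0.013, "z": 0, "rx": 0, "ry": 0, "rz": 0},
  {"grip": 1, "x": 0, "y": -0.004, "z": 0, "rx": 0, "ry": 0, "rz": 0},
  {"grip": 1, "x": 0, "y": 0, "z": 0, "rx": 0, "ry": 0, "rz": 0},
])

```text
time_s: 14.22
position: [0.5206, -0.1493, 0.1809]
tool_rot: [[-0.075, 0.997, 0.0], [0.997, 0.075, -0.0], [-0.0, 0.0, -1.0]]
ft_force: [0.3, -1.1, -1.2]
grip_width: 0.0081
```

Run:
```python
from b import *
go(peg('red',.055,0,.033))
im=cap('wrist','w7.png')
```

```text
t 14.225 pos [ 0.5206 -0.1493  0.1809] yaw(tool x) 94.28 ft [ 0.29 -1.09 -1.17] w 0.0081
target [ 0.5008 -0.1508  0.163 ] tool shift now [-0.     -0.0198  0.0179]
```

View pics/w7.png

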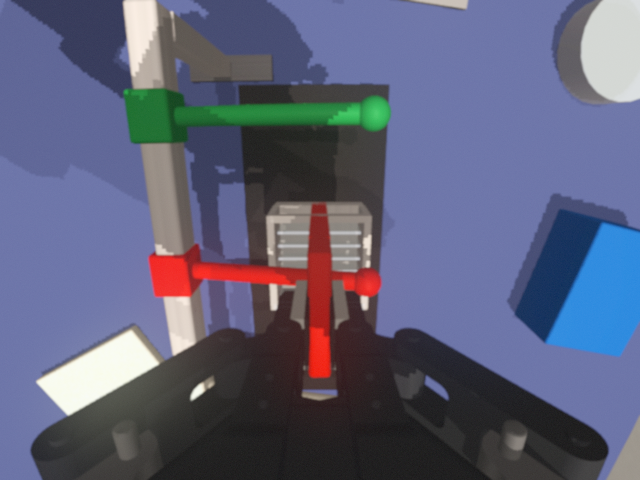

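Threaded: the red bar (320,290) is over the peg, with the ball at (368,283) outside. I go deeper and lower.

play_rows([
  {"grip": 1, "x": 0, "y": 0, "z": 0.008, "rx": 0, "ry": 0, "rz": 0},
  {"grip": 1, "x": 0, "y": -0.01, "z": 0, "rx": 0, "ry": 0, "rz": 0},
  {"grip": 1, "x": 0, "y": -0.013, "z": 0.002, "rx": 0, "ry": 0, "rz": 0},
  {"grip": 1, "x": 0, "y": 0, "z": 0.004, "rx": 0, "ry": 0, "rz": 0},
  {"grip": 1, "x": 0, "y": 0, "z": 0.002, "rx": 0, "ry": 0, "rz": 0},
  {"grip": 1, "x": 0, "y": 0, "z": 0, "rx": 0, "ry": 0, "rz": 0},
])

```text
time_s: 15.02
position: [0.4975, -0.151, 0.1652]
tool_rot: [[-0.075, 0.997, -0.001], [0.997, 0.075, -0.0], [-0.0, -0.001, -1.0]]
ft_force: [-4.0, 1.0, 5.2]
grip_width: 0.0082
```

play_rows([
  {"grip": 1, "x": 0, "y": 0, "z": 0.0015, "rx": 0, "ry": 0, "rz": 0},
  {"grip": 1, "x": 0, "y": 0, "z": 0, "rx": 0, "ry": 0, "rz": 0},
])

```text
time_s: 15.28
position: [0.4975, -0.151, 0.1648]
tool_rot: [[-0.075, 0.997, 0.0], [0.997, 0.075, -0.001], [-0.001, 0.0, -1.0]]
ft_force: [-7.5, 1.7, 15.4]
grip_width: 0.0082
```

play_rows([
  {"grip": 1, "x": 0, "y": 0, "z": -0.0015, "rx": 0, "ry": 0, "rz": 0},
  {"grip": 0.7, "x": 0, "y": 0, "z": 0, "rx": 0, "ry": 0, "rz": 0},
  {"grip": 0.5, "x": 0, "y": 0, "z": 0, "rx": 0, "ry": 0, "rz": 0},
  {"grip": 0.4, "x": 0, "y": 0, "z": 0, "rx": 0, "ry": 0, "rz": 0},
  {"grip": 0.4, "x": 0, "y": 0, "z": -0.005, "rx": 0, "ry": 0, "rz": 0},
  {"grip": 0.4, "x": 0, "y": 0, "z": -0.01, "rx": 0, "ry": 0, "rz": 0},
])

```text
time_s: 16.02
position: [0.4977, -0.1508, 0.1801]
tool_rot: [[-0.075, 0.997, -0.0], [0.997, 0.075, 0.0], [0.0, -0.0, -1.0]]
ft_force: [0.4, -0.9, -0.1]
grip_width: 0.0256
```

Run:
```python
from b import *
go(peg('red',.055,0,.1))
im=cap('wrist','w8.png')
```

```text
t 16.025 pos [ 0.4977 -0.1508  0.1801] yaw(tool x) 94.3 ft [ 0.44 -0.86 -0.11] w 0.0256
target [ 0.5008 -0.1508  0.23  ] tool shift now [-0.0002  0.0032 -0.0499]
```

View pics/w8.png

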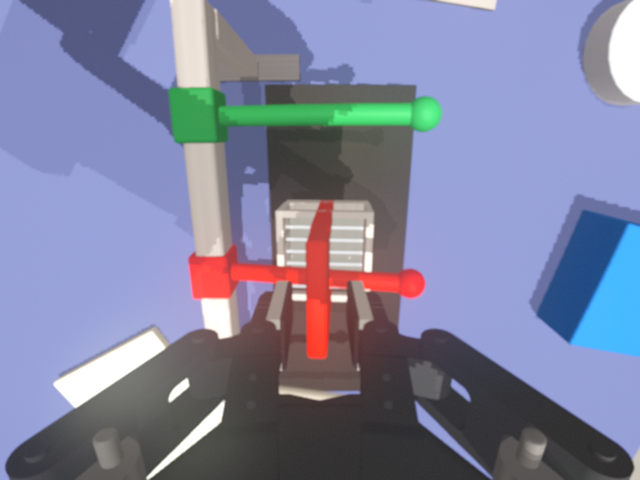

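Red hangs with the fingers clear on both sides. I raise and inspect.

play_rows([
  {"grip": 0.4, "x": 0, "y": 0, "z": -0.02, "rx": 0, "ry": 0, "rz": 0},
  {"grip": 0.4, "x": 0, "y": 0, "z": -0.04, "rx": 0, "ry": 0, "rz": 0},
  {"grip": 1, "x": 0.02, "y": -0.02, "z": -0.03, "rx": 0, "ry": 0, "rz": 0},
  {"grip": 1, "x": 0.04, "y": -0.03, "z": 0, "rx": 0, "ry": 0, "rz": 0},
  {"grip": 1, "x": 0.05, "y": -0.03, "z": 0, "rx": 0, "ry": 0, "rz": 0.05},
  {"grip": 1, "x": 0.05, "y": -0.01, "z": 0, "rx": 0, "ry": 0, "rz": 0.065},
  {"grip": 1, "x": 0.02, "y": 0, "z": 0, "rx": 0, "ry": 0, "rz": 0},
  {"grip": 1, "x": 0, "y": 0, "z": 0, "rx": 0, "ry": 0, "rz": 0},
])

```text
time_s: 17.08
position: [0.3991, 0.0234, 0.2703]
tool_rot: [[0.037, 0.999, 0.001], [0.999, -0.037, -0.0], [-0.0, 0.001, -1.0]]
ft_force: [0.3, -0.0, 0.4]
grip_width: 0.0003
```

Run:
```python
from b import *
go(st(-.078,.037,.144))
im=cap('scene'); c=im['color'][150:300,150:480]; cv2.imwrite('pics/s3.png',cv2.resize(c,None,fx=2.4,fy=2.4))
bars('scene','red',.15,.3,(.46,.54,-.2,-.1)); bars('top','red',.15,.3,(.46,.54,-.2,-.1))
```

```text
t 17.075 pos [0.3991 0.0234 0.2703] yaw(tool x) 87.85 ft [ 0.31 -0.01  0.36] w 0.0003
target [0.4142 0.2308 0.144 ] tool shift now [0.2079 0.0072 0.1262]
scene red n 208 74 zmax 0.1759 top med [ 0.5002 -0.1517  0.1719] rect c [ 501.1 -149.5] size [12.5 56.9] bar yaw 5.1
top red n 130 107 zmax 0.1752 top med [ 0.4972 -0.1501  0.1715] rect c [ 496.9 -150.2] size [10. 57.] bar yaw 4.7
```

View pics/s3.png

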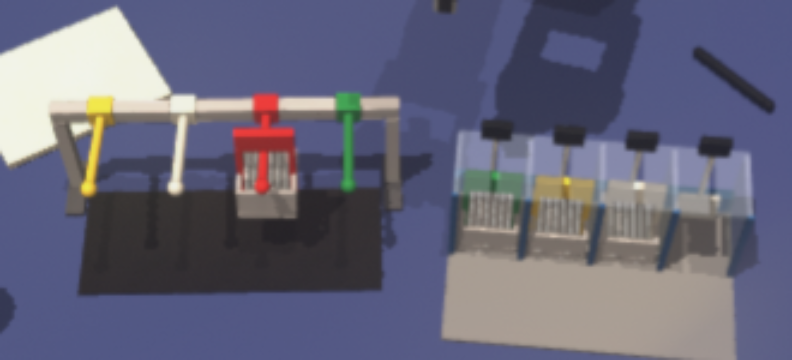

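Red hangs straight on its peg (265,165), bar top at 0.172. Next is white in bay 2.

play_rows([
  {"grip": 1, "x": 0.04, "y": 0, "z": 0.0, "rx": 0, "ry": 0, "rz": 0},
  {"grip": 1, "x": 0.06, "y": 0, "z": 0.02, "rx": 0, "ry": 0, "rz": 0},
  {"grip": 1, "x": 0.06, "y": 0, "z": 0.04, "rx": 0, "ry": 0, "rz": 0},
  {"grip": 1, "x": 0.04, "y": 0, "z": 0.04, "rx": 0, "ry": 0, "rz": 0},
  {"grip": 1, "x": 0.008, "y": 0, "z": 0.026, "rx": 0, "ry": 0, "rz": 0},
  {"grip": 1, "x": 0, "y": 0, "z": 0, "rx": 0, "ry": 0, "rz": 0},
  {"grip": 1, "x": 0, "y": 0, "z": 0, "rx": 0, "ry": 0, "rz": 0},
])

```text
time_s: 18.1
position: [0.4081, 0.2209, 0.1503]
tool_rot: [[0.041, 0.999, 0.002], [0.999, -0.041, 0.0], [0.0, 0.001, -1.0]]
ft_force: [-0.4, -0.1, 0.9]
grip_width: 0.0001
```

Run:
```python
from b import *
go(st(.047,.037,.144))
```

```text
t 18.1 pos [0.4081 0.2209 0.1503] yaw(tool x) 87.63 ft [-0.37 -0.09  0.92] w 0.0001
target [0.5391 0.2259 0.144 ] tool shift now [0.0104 0.1307 0.0065]
```

play_rows([
  {"grip": 1, "x": 0.01, "y": 0.004, "z": 0.0063, "rx": 0, "ry": 0, "rz": 0},
  {"grip": 1, "x": 0, "y": 0.01, "z": 0, "rx": 0, "ry": 0, "rz": 0},
  {"grip": 1, "x": 0, "y": 0.01, "z": 0, "rx": 0, "ry": 0, "rz": 0},
  {"grip": 1, "x": 0, "y": 0.01, "z": 0, "rx": 0, "ry": 0, "rz": 0},
  {"grip": 1, "x": 0, "y": 0.01, "z": 0, "rx": 0, "ry": 0, "rz": 0},
  {"grip": 1, "x": 0, "y": 0.01, "z": 0, "rx": 0, "ry": 0, "rz": 0},
  {"grip": 1, "x": 0, "y": 0.01, "z": 0, "rx": 0, "ry": 0, "rz": 0},
  {"grip": 1, "x": 0, "y": 0.01, "z": 0, "rx": 0, "ry": 0, "rz": 0},
  {"grip": 1, "x": 0, "y": 0.01, "z": 0, "rx": 0, "ry": 0, "rz": 0},
])

```text
time_s: 19.23
position: [0.492, 0.2283, 0.143]
tool_rot: [[0.04, 0.999, -0.0], [0.999, -0.04, 0.0], [0.0, -0.0, -1.0]]
ft_force: [-4.5, 1.0, 4.9]
grip_width: -0.0001
```

play_rows([
  {"grip": 1, "x": 0, "y": 0.01, "z": 0, "rx": 0, "ry": 0, "rz": 0},
  {"grip": 1, "x": 0, "y": 0.01, "z": 0, "rx": 0, "ry": 0, "rz": 0},
  {"grip": 1, "x": 0, "y": 0.01, "z": 0, "rx": 0, "ry": 0, "rz": 0},
  {"grip": 1, "x": 0, "y": 0.009, "z": 0, "rx": 0, "ry": 0, "rz": 0},
  {"grip": 1, "x": 0, "y": 0.006, "z": 0, "rx": 0, "ry": 0, "rz": 0},
  {"grip": 1, "x": 0, "y": 0.002, "z": 0, "rx": 0, "ry": 0, "rz": 0},
  {"grip": 1, "x": 0, "y": 0, "z": 0, "rx": 0, "ry": 0, "rz": 0},
])

```text
time_s: 20.1
position: [0.5388, 0.2265, 0.1429]
tool_rot: [[0.04, 0.999, 0.001], [0.999, -0.04, 0.0], [0.0, 0.001, -1.0]]
ft_force: [-2.9, 1.0, 2.3]
grip_width: -0.0003
```

```bash
python3 - <<'E'
from b import *
go(st(.047,.037,.144)); cap('wrist','w9.png')
E
python3 m.py | grep 'scene tab'
```

```text
t 20.1 pos [0.5388 0.2265 0.1429] yaw(tool x) 87.71 ft [-2.85  1.02  2.33] w -0.0003
target [0.5391 0.2259 0.144 ] tool shift now [-0.0005  0.0003 -0.0011]
scene tab [512  30  11  13  74] [-0.1916  0.5482  0.1408] [[-0.2003, 0.5413, 0.1226], [-0.1857, 0.559, 0.155]]
scene tab [351 200  12   8  84] [0.4592 0.0834 0.1427] [[0.4541, 0.0701, 0.1291], [0.4631, 0.0965, 0.1492]]
scene tab [381 202  13   8  88] [0.4617 0.1569 0.1434] [[0.4546, 0.1441, 0.1311], [0.4659, 0.17, 0.1493]]
scene tab [441 207  15   8 101] [0.4674 0.305  0.1433] [[0.4607, 0.2913, 0.1297], [0.4716, 0.3189, 0.1505]]
scene tab [410 237  15  10 107] [0.5622 0.2254 0.143 ] [[0.5557, 0.2117, 0.127], [0.5659, 0.2403, 0.1505]]
```

View pics/w9.png

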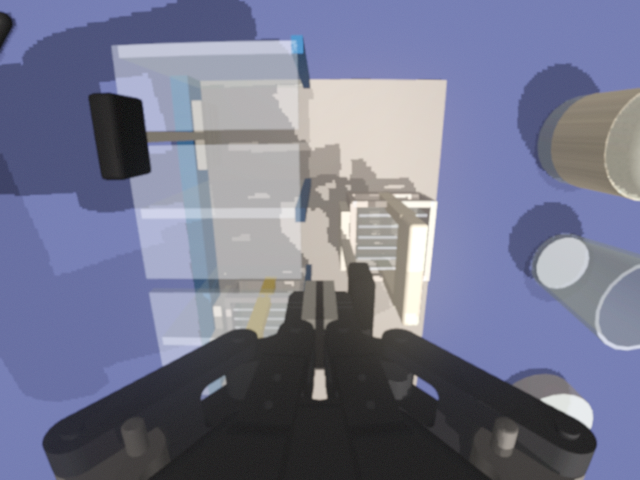

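White is out (410,265). I retreat and measure.

play_rows([
  {"grip": 1, "x": 0, "y": -0.008, "z": -0.01, "rx": 0, "ry": 0, "rz": 0},
  {"grip": 1, "x": 0, "y": -0.005, "z": -0.03, "rx": 0, "ry": 0, "rz": 0},
  {"grip": 0, "x": 0, "y": 0, "z": -0.04, "rx": 0, "ry": 0, "rz": 0},
  {"grip": 0, "x": 0, "y": 0.03, "z": -0.02, "rx": 0, "ry": 0, "rz": 0},
  {"grip": 0, "x": 0, "y": 0.025, "z": 0, "rx": 0, "ry": 0, "rz": 0},
  {"grip": 0, "x": 0, "y": 0.01, "z": 0, "rx": 0, "ry": 0, "rz": 0},
  {"grip": 0, "x": 0, "y": 0, "z": 0, "rx": 0, "ry": 0, "rz": 0},
])

```text
time_s: 21.12
position: [0.5903, 0.2242, 0.2426]
tool_rot: [[0.04, 0.999, -0.0], [0.999, -0.04, -0.0], [-0.0, -0.0, -1.0]]
ft_force: [-1.0, 0.3, -0.1]
grip_width: 0.0428
```

Run:
```python
from b import *
go([.5915,.2275,.1])
for c in ['top','scene','wrist']: bars(c,'white',.09,.13,(.56,.63,.18,.28))
cap('wrist','w10.png')
```

```text
t 21.125 pos [0.5903 0.2242 0.2426] yaw(tool x) 87.69 ft [-0.98  0.25 -0.08] w 0.0428
target [0.5915 0.2275 0.1   ] tool shift now [0.0034 0.0011 0.1426]
top white n 43 38 zmax 0.1115 top med [0.5903 0.2096 0.1082] rect c [590.3 208.3] size [27.8  8.3] bar yaw -5.3
scene white n 109 63 zmax 0.113 top med [0.5944 0.2257 0.1087] rect c [593.5 223. ] size [11.3 56. ] bar yaw -3.2
wrist white n 858 834 zmax 0.1088 top med [0.5911 0.2258 0.1073] rect c [590.9 224.7] size [59.   9.4] bar yaw -2.3
```

View pics/w10.png

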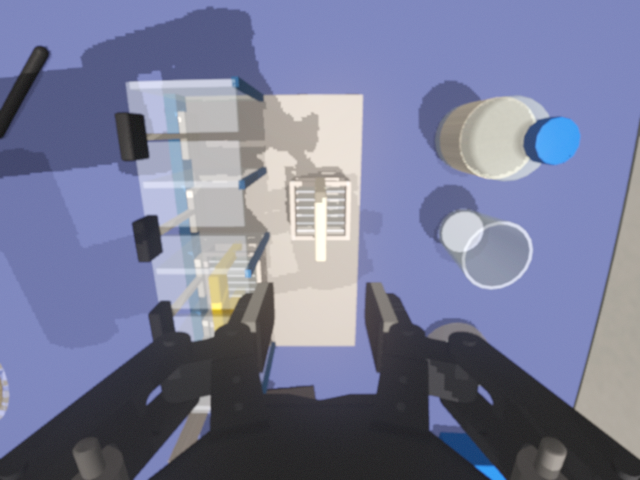

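The white bar (320,220) is centred under the jaws at (0.591, 0.2245). I go down, close and lift.

play_rows([
  {"grip": 0, "x": 0.0003, "y": 0.0008, "z": 0.03, "rx": 0, "ry": 0, "rz": 0},
  {"grip": 0, "x": 0, "y": 0, "z": 0.045, "rx": 0, "ry": 0, "rz": 0},
  {"grip": 0, "x": 0, "y": 0, "z": 0.04, "rx": 0, "ry": 0, "rz": 0},
  {"grip": 0, "x": 0, "y": 0, "z": 0.027, "rx": 0, "ry": 0, "rz": 0},
  {"grip": 0, "x": 0, "y": 0, "z": 0, "rx": 0, "ry": 0, "rz": 0},
  {"grip": 0, "x": 0, "y": 0, "z": 0, "rx": 0, "ry": 0, "rz": 0},
  {"grip": 1, "x": 0, "y": 0, "z": 0, "rx": 0, "ry": 0, "rz": 0},
  {"grip": 1, "x": 0, "y": 0, "z": 0, "rx": 0, "ry": 0, "rz": 0},
  {"grip": 1, "x": 0, "y": 0, "z": 0, "rx": 0, "ry": 0, "rz": 0},
  {"grip": 1, "x": 0, "y": 0, "z": 0, "rx": 0, "ry": 0, "rz": 0},
])

```text
time_s: 22.58
position: [0.5913, 0.2248, 0.102]
tool_rot: [[0.04, 0.999, 0.001], [0.999, -0.04, 0.0], [0.0, 0.001, -1.0]]
ft_force: [-4.6, -0.3, 6.2]
grip_width: 0.0081
```

play_rows([
  {"grip": 1, "x": 0, "y": 0, "z": -0.01, "rx": 0, "ry": 0, "rz": 0},
  {"grip": 1, "x": 0, "y": 0, "z": -0.03, "rx": 0, "ry": 0, "rz": 0},
  {"grip": 1, "x": 0, "y": 0, "z": -0.04, "rx": 0, "ry": 0, "rz": 0},
  {"grip": 1, "x": 0, "y": 0, "z": -0.03, "rx": 0, "ry": 0, "rz": 0},
  {"grip": 1, "x": 0, "y": 0, "z": -0.01, "rx": 0, "ry": 0, "rz": 0},
  {"grip": 1, "x": 0, "y": 0, "z": 0, "rx": 0, "ry": 0, "rz": 0},
])

```text
time_s: 23.32
position: [0.5911, 0.2246, 0.2207]
tool_rot: [[0.04, 0.999, -0.0], [0.999, -0.04, -0.0], [-0.0, -0.0, -1.0]]
ft_force: [-0.0, 0.5, -2.6]
grip_width: 0.0081
```

Run:
```python
from b import *
go(peg('white',.14,0,.0504)); cap('wrist','w11.png')
```

```text
t 23.325 pos [0.5911 0.2246 0.2207] yaw(tool x) 87.71 ft [-0.02  0.49 -2.6 ] w 0.0081
target [ 0.592  -0.2292  0.1804] tool shift now [-0.4534  0.019   0.0403]
```

View pics/w11.png

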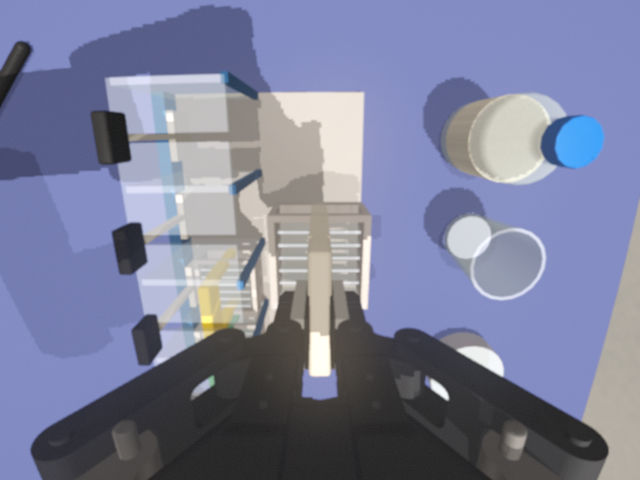

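play_rows([
  {"grip": 1, "x": -0.02, "y": 0.01, "z": 0, "rx": 0, "ry": 0, "rz": 0},
  {"grip": 1, "x": -0.035, "y": 0.01, "z": 0, "rx": 0, "ry": 0, "rz": 0},
  {"grip": 1, "x": -0.045, "y": 0, "z": 0, "rx": 0, "ry": 0, "rz": 0},
  {"grip": 1, "x": -0.045, "y": 0, "z": 0, "rx": 0, "ry": 0, "rz": -0.02},
  {"grip": 1, "x": -0.045, "y": 0, "z": 0, "rx": 0, "ry": 0, "rz": -0.02},
  {"grip": 1, "x": -0.045, "y": 0, "z": 0, "rx": 0, "ry": 0, "rz": -0.02},
  {"grip": 1, "x": -0.045, "y": 0, "z": 0, "rx": 0, "ry": 0, "rz": -0.02},
  {"grip": 1, "x": -0.045, "y": 0, "z": 0, "rx": 0, "ry": 0, "rz": -0.02},
  {"grip": 1, "x": -0.045, "y": 0, "z": 0, "rx": 0, "ry": 0, "rz": -0.015},
  {"grip": 1, "x": -0.045, "y": 0, "z": 0, "rx": 0, "ry": 0, "rz": 0},
  {"grip": 1, "x": -0.035, "y": 0, "z": 0, "rx": 0, "ry": 0, "rz": 0},
  {"grip": 1, "x": 0, "y": 0, "z": 0, "rx": 0, "ry": 0, "rz": 0},
])

```text
time_s: 24.88
position: [0.6151, -0.2292, 0.2192]
tool_rot: [[-0.071, 0.997, -0.002], [0.997, 0.071, 0.001], [0.001, -0.002, -1.0]]
ft_force: [-0.5, 0.4, -2.1]
grip_width: 0.0083
```

```bash
python3 - <<'E'
from b import *
go(peg('white',.14,0,.054)); cap('wrist','w12.png')
for c in ['top','scene']: bars(c,'white',.2,.26,(.55,.65,-.3,-.18))
E
python3 pegw.py white
```

```text
t 24.875 pos [ 0.6151 -0.2292  0.2192] yaw(tool x) 94.07 ft [-0.52  0.37 -2.05] w 0.0083
target [ 0.592  -0.2292  0.184 ] tool shift now [ 0.0016 -0.023   0.0352]
top white none
scene white n 5 5 zmax 0.2291 top med [ 0.6201 -0.253   0.2257] rect c [ 619.1 -253.2] size [8.8 2.5] bar yaw -81.3
white 3811 ball y -0.0003 xmax 0.1061 z top 0.0246 shaft y fit [ 0.0045 -0.0009]
```

View pics/w12.png

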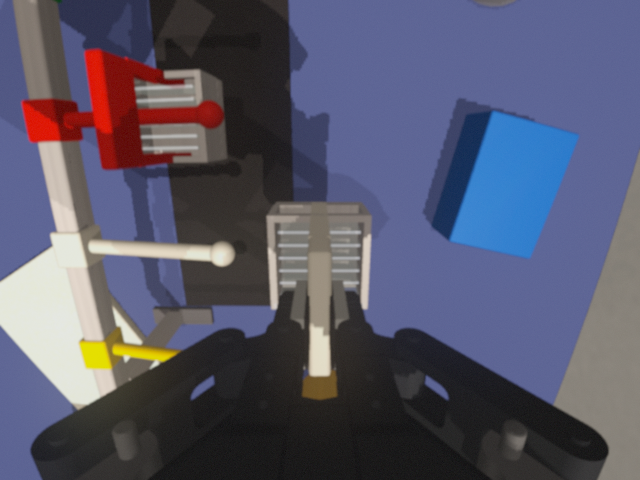

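The white peg (ball at (222,253)) is where the model puts it, and the bar is still held. I lower, check, then enter.

play_rows([
  {"grip": 1, "x": 0.0016, "y": -0.012, "z": 0.01, "rx": 0, "ry": 0, "rz": 0},
  {"grip": 1, "x": 0, "y": -0.011, "z": 0.015, "rx": 0, "ry": 0, "rz": 0},
  {"grip": 1, "x": 0, "y": 0, "z": 0.01, "rx": 0, "ry": 0, "rz": 0},
  {"grip": 1, "x": 0, "y": 0, "z": 0, "rx": 0, "ry": 0, "rz": 0},
  {"grip": 1, "x": 0, "y": 0, "z": 0, "rx": 0, "ry": 0, "rz": 0},
])

```text
time_s: 25.7
position: [0.5934, -0.2257, 0.1865]
tool_rot: [[-0.075, 0.997, 0.001], [0.997, 0.075, -0.001], [-0.001, 0.001, -1.0]]
ft_force: [1.2, -1.1, -2.0]
grip_width: 0.008
```

Run:
```python
from b import *
go(peg('white',.075,0,.054))
im=cap('scene'); c=im['color'][150:300,150:330]; cv2.imwrite('pics/s4.png',cv2.resize(c,None,fx=4,fy=4))
bars('scene','white',.17,.21,(.55,.65,-.3,-.16));bars('scene','red',.15,.3,(.44,.56,-.2,-.1))
```

```text
t 25.7 pos [ 0.5934 -0.2257  0.1865] yaw(tool x) 94.32 ft [ 1.24 -1.13 -1.97] w 0.008
target [ 0.5272 -0.2341  0.184 ] tool shift now [-0.0033 -0.0667  0.0024]
scene white n 7 6 zmax 0.196 top med [ 0.5957 -0.2516  0.1933] rect c [ 596.4 -251.7] size [3.4 9.2] bar yaw 84.1
scene red n 201 62 zmax 0.1766 top med [ 0.5006 -0.1506  0.1734] rect c [ 501.4 -148.2] size [12.7 54.6] bar yaw 4.3
```

View pics/s4.png

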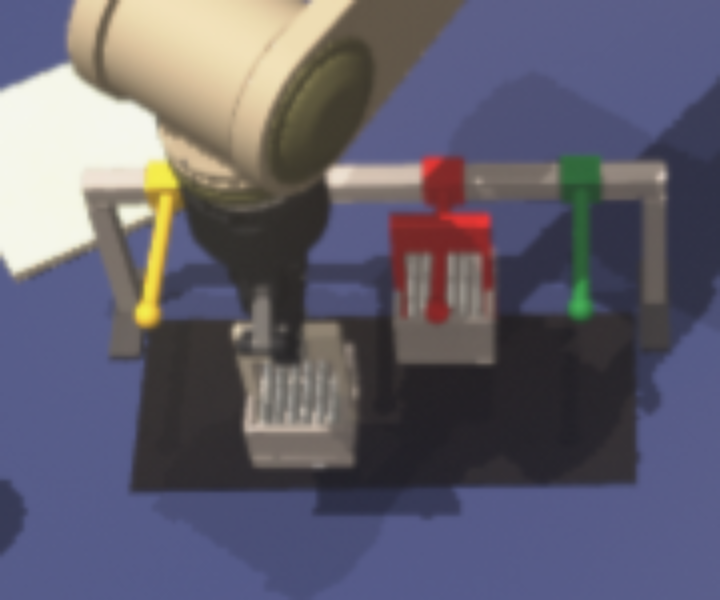

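play_rows([
  {"grip": 1, "x": -0.0033, "y": -0.005, "z": 0.002, "rx": 0, "ry": 0, "rz": 0},
  {"grip": 1, "x": 0, "y": -0.01, "z": 0, "rx": 0, "ry": 0, "rz": 0},
  {"grip": 1, "x": 0, "y": -0.013, "z": 0, "rx": 0, "ry": 0, "rz": 0},
  {"grip": 1, "x": 0, "y": -0.013, "z": 0, "rx": 0, "ry": 0, "rz": 0},
  {"grip": 1, "x": 0, "y": -0.013, "z": 0, "rx": 0, "ry": 0, "rz": 0},
  {"grip": 1, "x": 0, "y": -0.012, "z": 0, "rx": 0, "ry": 0, "rz": 0},
  {"grip": 1, "x": 0, "y": 0, "z": 0, "rx": 0, "ry": 0, "rz": 0},
])

```text
time_s: 26.72
position: [0.5266, -0.2342, 0.1843]
tool_rot: [[-0.074, 0.997, 0.0], [0.997, 0.074, -0.0], [-0.0, 0.0, -1.0]]
ft_force: [0.0, -0.2, -3.2]
grip_width: 0.008
```

Run:
```python
from b import *
go(peg('white',.052,0,.037))
im=cap('wrist','w13.png')
```

```text
t 26.725 pos [ 0.5266 -0.2342  0.1843] yaw(tool x) 94.26 ft [ 0.01 -0.19 -3.17] w 0.008
target [ 0.5043 -0.2358  0.167 ] tool shift now [ 0.0001 -0.0224  0.0173]
```

View pics/w13.png

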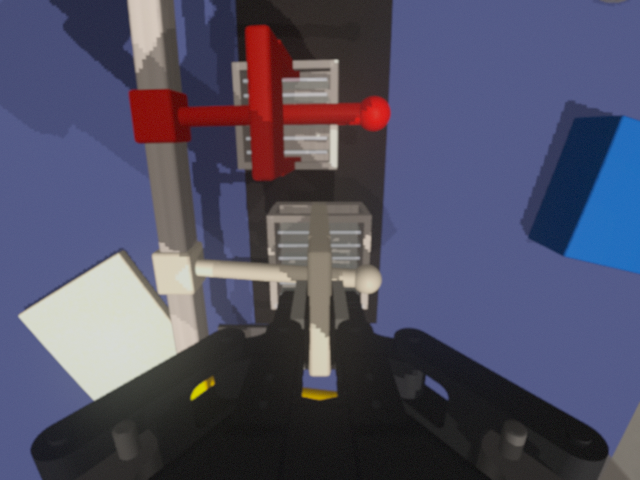

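The white bar is threaded over its peg (ball at (368,278) outside), and red is hanging well beside it. I go deeper and lower.

play_rows([
  {"grip": 1, "x": 0, "y": 0, "z": 0.008, "rx": 0, "ry": 0, "rz": 0},
  {"grip": 1, "x": 0, "y": -0.01, "z": 0, "rx": 0, "ry": 0, "rz": 0},
  {"grip": 1, "x": 0, "y": -0.0125, "z": 0.002, "rx": 0, "ry": 0, "rz": 0},
  {"grip": 1, "x": 0, "y": 0, "z": 0.004, "rx": 0, "ry": 0, "rz": 0},
  {"grip": 1, "x": 0, "y": 0, "z": 0.002, "rx": 0, "ry": 0, "rz": 0},
  {"grip": 1, "x": 0, "y": 0, "z": 0, "rx": 0, "ry": 0, "rz": 0},
])

```text
time_s: 27.52
position: [0.505, -0.2358, 0.1678]
tool_rot: [[-0.075, 0.997, -0.0], [0.997, 0.075, 0.0], [0.0, -0.0, -1.0]]
ft_force: [0.2, 0.1, -1.9]
grip_width: 0.0083
```

play_rows([
  {"grip": 1, "x": 0, "y": 0, "z": 0.0015, "rx": 0, "ry": 0, "rz": 0},
  {"grip": 1, "x": 0, "y": 0, "z": 0.001, "rx": 0, "ry": 0, "rz": 0},
  {"grip": 1, "x": 0, "y": 0, "z": 0, "rx": 0, "ry": 0, "rz": 0},
])

```text
time_s: 27.9
position: [0.5052, -0.2359, 0.1662]
tool_rot: [[-0.075, 0.997, 0.001], [0.997, 0.075, -0.001], [-0.001, 0.001, -1.0]]
ft_force: [-0.8, 1.3, 4.5]
grip_width: 0.0078
```

Contact: the load has gone over to the peg. I release.

play_rows([
  {"grip": 0.8, "x": 0, "y": 0, "z": 0, "rx": 0, "ry": 0, "rz": 0},
  {"grip": 0.6, "x": 0, "y": 0, "z": 0, "rx": 0, "ry": 0, "rz": 0},
  {"grip": 0.4, "x": 0, "y": 0, "z": 0, "rx": 0, "ry": 0, "rz": 0},
  {"grip": 0.4, "x": 0, "y": 0, "z": -0.003, "rx": 0, "ry": 0, "rz": 0},
  {"grip": 0.4, "x": 0, "y": 0, "z": -0.01, "rx": 0, "ry": 0, "rz": 0},
  {"grip": 0.4, "x": 0, "y": 0, "z": -0.02, "rx": 0, "ry": 0, "rz": 0},
  {"grip": 0.4, "x": 0, "y": 0, "z": -0.04, "rx": 0, "ry": 0, "rz": 0},
  {"grip": 1, "x": 0.02, "y": -0.02, "z": -0.03, "rx": 0, "ry": 0, "rz": 0},
  {"grip": 1, "x": 0.04, "y": -0.03, "z": 0, "rx": 0, "ry": 0, "rz": 0},
  {"grip": 1, "x": 0.05, "y": -0.03, "z": 0, "rx": 0, "ry": 0, "rz": 0.05},
  {"grip": 1, "x": 0.05, "y": -0.02, "z": 0, "rx": 0, "ry": 0, "rz": 0.065},
  {"grip": 1, "x": 0.05, "y": 0, "z": 0, "rx": 0, "ry": 0, "rz": 0},
])

```text
time_s: 29.4
position: [0.3963, -0.0313, 0.2695]
tool_rot: [[0.042, 0.999, 0.002], [0.999, -0.042, -0.001], [-0.001, 0.002, -1.0]]
ft_force: [0.9, -0.3, -0.8]
grip_width: 0.0003
```

Run:
```python
from b import *
go(st(-.078,-.037,.144))
im=cap('scene'); c=im['color'][150:300,150:480]; cv2.imwrite('pics/s5.png',cv2.resize(c,None,fx=2.4,fy=2.4))
for c,y in [('red',-.15),('white',-.235)]: 
    for cam in ['scene','top']: bars(cam,c,.15,.3,(.46,.54,y-.045,y+.045))
```

```text
t 29.4 pos [ 0.3963 -0.0313  0.2695] yaw(tool x) 87.58 ft [ 0.94 -0.31 -0.78] w 0.0003
target [0.4113 0.1569 0.144 ] tool shift now [0.1888 0.0068 0.1254]
scene red n 201 59 zmax 0.1763 top med [ 0.5003 -0.1516  0.173 ] rect c [ 500.5 -149.3] size [11.1 56.9] bar yaw 6.1
top red n 131 109 zmax 0.1749 top med [ 0.497  -0.1518  0.1717] rect c [ 496.7 -151. ] size [10.5 55.7] bar yaw 4.4
scene white n 218 82 zmax 0.1764 top med [ 0.5067 -0.2388  0.1727] rect c [ 506.5 -234.1] size [13.4 58.2] bar yaw 4.2
top white n 115 104 zmax 0.1747 top med [ 0.5045 -0.2374  0.171 ] rect c [ 504.1 -235.1] size [ 9.6 57.4] bar yaw 4.0
```

View pics/s5.png

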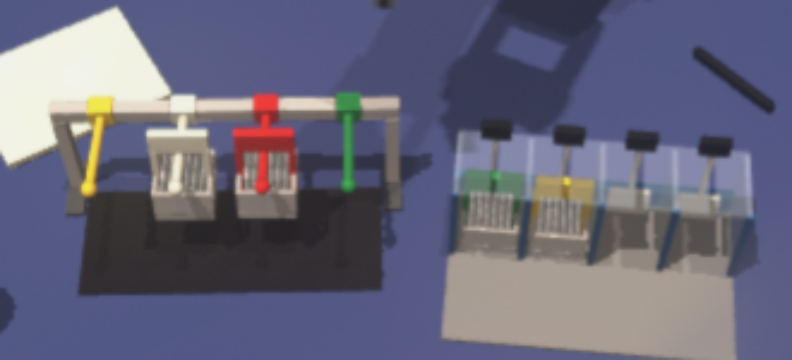

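Red and white both hang straight on their pegs. Next is yellow in bay 3. Earlier moves came up about 10 mm short, so I add a little.

play_rows([
  {"grip": 1, "x": 0.04, "y": 0, "z": 0.0, "rx": 0, "ry": 0, "rz": 0},
  {"grip": 1, "x": 0.06, "y": 0, "z": 0.02, "rx": 0, "ry": 0, "rz": 0},
  {"grip": 1, "x": 0.055, "y": 0, "z": 0.04, "rx": 0, "ry": 0, "rz": 0},
  {"grip": 1, "x": 0.03, "y": 0, "z": 0.04, "rx": 0, "ry": 0, "rz": 0},
  {"grip": 1, "x": 0.01, "y": 0, "z": 0.026, "rx": 0, "ry": 0, "rz": 0},
  {"grip": 1, "x": 0, "y": 0, "z": 0, "rx": 0, "ry": 0, "rz": 0},
  {"grip": 1, "x": 0, "y": 0, "z": 0, "rx": 0, "ry": 0, "rz": 0},
])

```text
time_s: 30.52
position: [0.4062, 0.1561, 0.1469]
tool_rot: [[0.041, 0.999, 0.001], [0.999, -0.041, -0.0], [0.0, 0.001, -1.0]]
ft_force: [-0.0, 0.0, -0.7]
grip_width: -0.0001
```

Run:
```python
from b import *
go(st(.047,-.037,.144))
```

```text
t 30.525 pos [0.4062 0.1561 0.1469] yaw(tool x) 87.63 ft [-0.03  0.04 -0.75] w -0.0001
target [0.5362 0.152  0.144 ] tool shift now [0.0012 0.1301 0.0031]
```

play_rows([
  {"grip": 1, "x": 0.0012, "y": 0.004, "z": 0.003, "rx": 0, "ry": 0, "rz": 0},
  {"grip": 1, "x": 0, "y": 0.01, "z": 0, "rx": 0, "ry": 0, "rz": 0},
  {"grip": 1, "x": 0, "y": 0.01, "z": 0, "rx": 0, "ry": 0, "rz": 0},
  {"grip": 1, "x": 0, "y": 0.01, "z": 0, "rx": 0, "ry": 0, "rz": 0},
  {"grip": 1, "x": 0, "y": 0.01, "z": 0, "rx": 0, "ry": 0, "rz": 0},
  {"grip": 1, "x": 0, "y": 0.01, "z": 0, "rx": 0, "ry": 0, "rz": 0},
  {"grip": 1, "x": 0, "y": 0.01, "z": 0, "rx": 0, "ry": 0, "rz": 0},
  {"grip": 1, "x": 0, "y": 0.01, "z": 0, "rx": 0, "ry": 0, "rz": 0},
  {"grip": 1, "x": 0, "y": 0.01, "z": 0, "rx": 0, "ry": 0, "rz": 0},
])

```text
time_s: 31.65
position: [0.4897, 0.1549, 0.1429]
tool_rot: [[0.04, 0.999, -0.0], [0.999, -0.04, 0.0], [0.0, -0.0, -1.0]]
ft_force: [-4.8, -0.1, 3.9]
grip_width: -0.0004
```

play_rows([
  {"grip": 1, "x": 0, "y": 0.01, "z": 0, "rx": 0, "ry": 0, "rz": 0},
  {"grip": 1, "x": 0, "y": 0.01, "z": 0, "rx": 0, "ry": 0, "rz": 0},
  {"grip": 1, "x": 0, "y": 0.01, "z": 0, "rx": 0, "ry": 0, "rz": 0},
  {"grip": 1, "x": 0, "y": 0.009, "z": 0, "rx": 0, "ry": 0, "rz": 0},
  {"grip": 1, "x": 0, "y": 0.006, "z": 0, "rx": 0, "ry": 0, "rz": 0},
  {"grip": 1, "x": 0, "y": 0.002, "z": 0, "rx": 0, "ry": 0, "rz": 0},
  {"grip": 1, "x": 0, "y": 0, "z": 0, "rx": 0, "ry": 0, "rz": 0},
])

```text
time_s: 32.52
position: [0.5365, 0.1531, 0.1429]
tool_rot: [[0.04, 0.999, 0.001], [0.999, -0.04, 0.0], [0.0, 0.001, -1.0]]
ft_force: [-2.6, 1.0, 1.2]
grip_width: -0.0003
```

play_rows([
  {"grip": 1, "x": 0, "y": -0.008, "z": -0.01, "rx": 0, "ry": 0, "rz": 0},
  {"grip": 1, "x": 0, "y": -0.005, "z": -0.03, "rx": 0, "ry": 0, "rz": 0},
  {"grip": 0, "x": 0, "y": 0, "z": -0.04, "rx": 0, "ry": 0, "rz": 0},
  {"grip": 0, "x": 0, "y": 0.03, "z": -0.02, "rx": 0, "ry": 0, "rz": 0},
  {"grip": 0, "x": 0, "y": 0.025, "z": 0, "rx": 0, "ry": 0, "rz": 0},
  {"grip": 0, "x": 0, "y": 0.01, "z": 0, "rx": 0, "ry": 0, "rz": 0},
  {"grip": 0, "x": 0, "y": 0, "z": 0, "rx": 0, "ry": 0, "rz": 0},
])

```text
time_s: 33.4
position: [0.588, 0.1508, 0.2427]
tool_rot: [[0.04, 0.999, -0.0], [0.999, -0.04, -0.0], [-0.0, -0.0, -1.0]]
ft_force: [-0.4, 0.5, -0.3]
grip_width: 0.0426
```

Run:
```python
from b import *
go([.589,.152,.101])
for c in ['top','scene','wrist']: bars(c,'yellow',.09,.13,(.54,.63,.1,.2))
cap('wrist','w14.png')
```

```text
t 33.4 pos [0.588  0.1508 0.2427] yaw(tool x) 87.69 ft [-0.41  0.51 -0.35] w 0.0426
target [0.589 0.152 0.101] tool shift now [0.0013 0.001  0.1417]
top yellow n 29 18 zmax 0.1101 top med [0.5867 0.1262 0.1074] rect c [587.  126.2] size [10.   7.8] bar yaw 7.9
scene yellow n 177 63 zmax 0.1129 top med [0.5909 0.1457 0.1087] rect c [591.4 152.5] size [57.1 12.2] bar yaw -3.6
wrist yellow n 796 775 zmax 0.1086 top med [0.5885 0.1524 0.1073] rect c [588.7 150.7] size [59.7  9.2] bar yaw -2.6
```

View pics/w14.png

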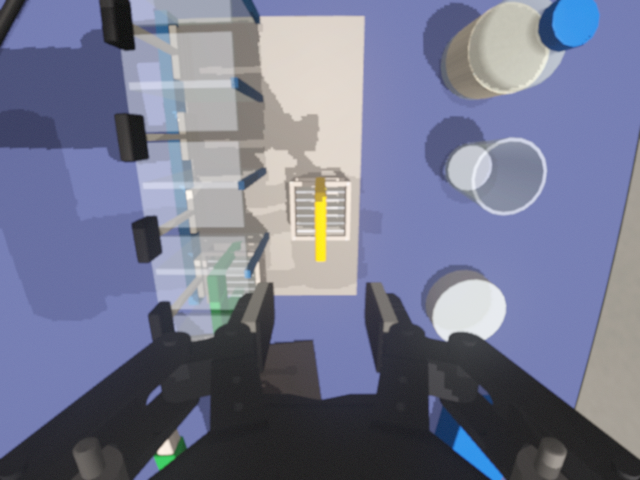

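Yellow is out, its bar (320,220) centred at (0.5887, 0.151). I grip it.

play_rows([
  {"grip": 0, "x": 0.0003, "y": 0.0008, "z": 0.03, "rx": 0, "ry": 0, "rz": 0},
  {"grip": 0, "x": 0, "y": 0, "z": 0.045, "rx": 0, "ry": 0, "rz": 0},
  {"grip": 0, "x": 0, "y": 0, "z": 0.04, "rx": 0, "ry": 0, "rz": 0},
  {"grip": 0, "x": 0, "y": 0, "z": 0.0275, "rx": 0, "ry": 0, "rz": 0},
  {"grip": 0, "x": 0, "y": 0, "z": 0, "rx": 0, "ry": 0, "rz": 0},
  {"grip": 0, "x": 0, "y": 0, "z": 0, "rx": 0, "ry": 0, "rz": 0},
  {"grip": 1, "x": 0, "y": 0, "z": 0, "rx": 0, "ry": 0, "rz": 0},
  {"grip": 1, "x": 0, "y": 0, "z": 0, "rx": 0, "ry": 0, "rz": 0},
  {"grip": 1, "x": 0, "y": 0, "z": 0, "rx": 0, "ry": 0, "rz": 0},
  {"grip": 1, "x": 0, "y": 0, "z": 0, "rx": 0, "ry": 0, "rz": 0},
])

```text
time_s: 34.85
position: [0.5889, 0.1513, 0.1015]
tool_rot: [[0.04, 0.999, 0.001], [0.999, -0.04, 0.0], [0.0, 0.001, -1.0]]
ft_force: [-2.7, -0.1, 5.9]
grip_width: 0.0084
```

play_rows([
  {"grip": 1, "x": 0, "y": 0, "z": -0.01, "rx": 0, "ry": 0, "rz": 0},
  {"grip": 1, "x": 0, "y": 0, "z": -0.03, "rx": 0, "ry": 0, "rz": 0},
  {"grip": 1, "x": 0, "y": 0, "z": -0.04, "rx": 0, "ry": 0, "rz": 0},
  {"grip": 1, "x": 0, "y": 0, "z": -0.03, "rx": 0, "ry": 0, "rz": 0},
  {"grip": 1, "x": 0, "y": 0, "z": -0.01, "rx": 0, "ry": 0, "rz": 0},
  {"grip": 1, "x": 0, "y": 0, "z": 0, "rx": 0, "ry": 0, "rz": 0},
])

```text
time_s: 35.6
position: [0.5888, 0.1512, 0.2202]
tool_rot: [[0.04, 0.999, -0.0], [0.999, -0.04, -0.0], [-0.0, -0.0, -1.0]]
ft_force: [-0.2, 0.5, -2.4]
grip_width: 0.0086
```

Run:
```python
from b import *
go(peg('yellow',.14,0,.054)); cap('wrist','w15.png')
```

```text
t 35.6 pos [0.5888 0.1512 0.2202] yaw(tool x) 87.71 ft [-0.19  0.5  -2.36] w 0.0086
target [ 0.5983 -0.314   0.184 ] tool shift now [-0.4645  0.0281  0.0363]
```

View pics/w15.png

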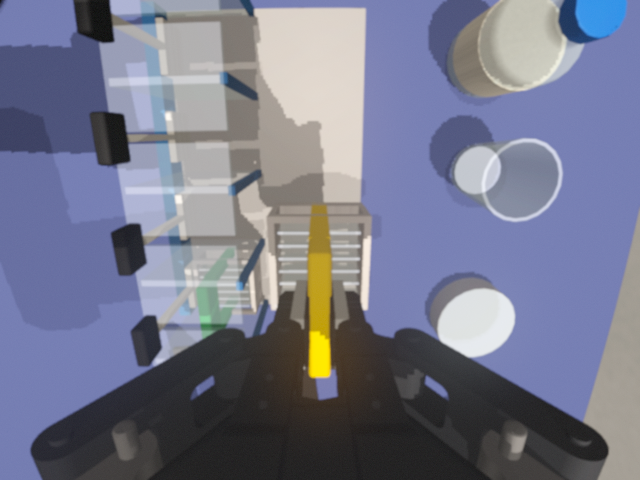

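play_rows([
  {"grip": 1, "x": -0.02, "y": 0.01, "z": 0, "rx": 0, "ry": 0, "rz": 0},
  {"grip": 1, "x": -0.035, "y": 0.01, "z": 0, "rx": 0, "ry": 0, "rz": 0},
  {"grip": 1, "x": -0.045, "y": 0, "z": 0, "rx": 0, "ry": 0, "rz": 0},
  {"grip": 1, "x": -0.045, "y": 0, "z": 0, "rx": 0, "ry": 0, "rz": -0.02},
  {"grip": 1, "x": -0.045, "y": 0, "z": 0, "rx": 0, "ry": 0, "rz": -0.02},
  {"grip": 1, "x": -0.045, "y": 0, "z": 0, "rx": 0, "ry": 0, "rz": -0.02},
  {"grip": 1, "x": -0.045, "y": 0, "z": 0, "rx": 0, "ry": 0, "rz": -0.02},
  {"grip": 1, "x": -0.045, "y": 0, "z": 0, "rx": 0, "ry": 0, "rz": -0.02},
  {"grip": 1, "x": -0.045, "y": 0, "z": 0, "rx": 0, "ry": 0, "rz": -0.015},
  {"grip": 1, "x": -0.045, "y": 0, "z": 0, "rx": 0, "ry": 0, "rz": 0},
  {"grip": 1, "x": -0.04, "y": 0, "z": 0, "rx": 0, "ry": 0, "rz": 0},
  {"grip": 1, "x": -0.008, "y": 0, "z": 0, "rx": 0, "ry": 0, "rz": 0},
])

```text
time_s: 37.15
position: [0.6136, -0.3157, 0.2183]
tool_rot: [[-0.071, 0.997, -0.002], [0.997, 0.071, 0.001], [0.001, -0.002, -1.0]]
ft_force: [0.8, -0.2, -2.7]
grip_width: 0.0082
```

play_rows([
  {"grip": 1, "x": 0, "y": 0, "z": 0, "rx": 0, "ry": 0, "rz": 0},
])

```text
time_s: 37.28
position: [0.6141, -0.3128, 0.2193]
tool_rot: [[-0.074, 0.997, -0.001], [0.997, 0.074, 0.001], [0.001, -0.001, -1.0]]
ft_force: [0.4, 0.0, -1.7]
grip_width: 0.0082
```

```bash
python3 - <<'E'
from b import *
go(peg('yellow',.14,0,.054)); cap('wrist','w16.png')
bars('scene','yellow',.2,.26,(.55,.66,-.37,-.25))
E
python3 pegw.py yellow
```

```text
t 37.275 pos [ 0.6141 -0.3128  0.2193] yaw(tool x) 94.24 ft [ 0.44  0.03 -1.67] w 0.0082
target [ 0.5983 -0.314   0.184 ] tool shift now [-0.0001 -0.0158  0.0353]
scene yellow n 94 32 zmax 0.2302 top med [ 0.6145 -0.2919  0.2271] rect c [ 615.2 -291.5] size [20.9 12.5] bar yaw -11.9
yellow 3653 ball y -0.0 xmax 0.1065 z top 0.0243 shaft y fit [ 0.0055 -0.0006]
```

View pics/w16.png

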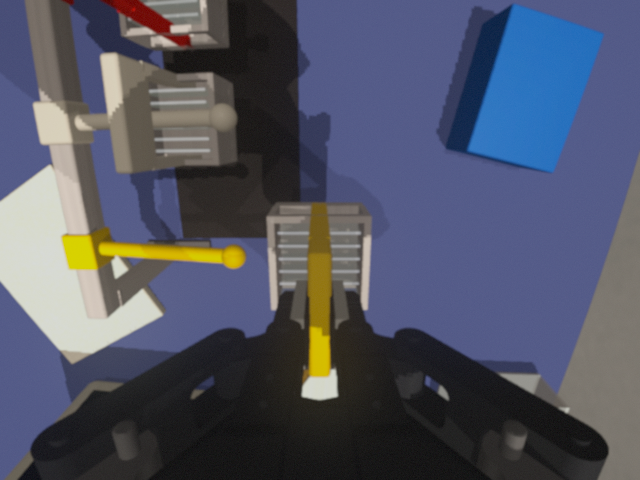

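The yellow peg model agrees (ball at (233,257)). The red handle at (140,20) looks slanted, so I check it from the scene camera.

Run:
```python
from b import *
im=cap('scene'); c=im['color'][150:300,150:330]; cv2.imwrite('pics/s6.png',cv2.resize(c,None,fx=4,fy=4))
bars('scene','red',.08,.3,(.40,.66,-.25,-.05)); bars('top','red',.08,.3,(.40,.66,-.25,-.05))
```

```text
scene red n 467 70 zmax 0.1751 top med [ 0.5005 -0.1508  0.1723] rect c [ 500.5 -149.5] size [12.4 57.1] bar yaw 2.6
top red n 263 99 zmax 0.1746 top med [ 0.4969 -0.1475  0.1714] rect c [ 496.8 -148.5] size [10.3 51.5] bar yaw 5.5
```

View pics/s6.png

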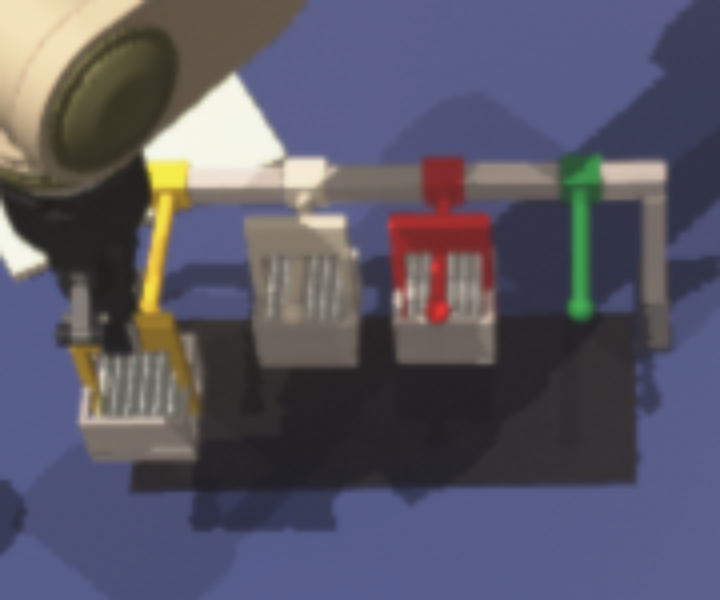

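Red is fine; the slant was perspective on its leg. I lower yellow to entry height.

play_rows([
  {"grip": 1, "x": -0.0015, "y": -0.008, "z": 0.01, "rx": 0, "ry": 0, "rz": 0},
  {"grip": 1, "x": 0, "y": -0.008, "z": 0.015, "rx": 0, "ry": 0, "rz": 0},
  {"grip": 1, "x": 0, "y": 0, "z": 0.01, "rx": 0, "ry": 0, "rz": 0},
  {"grip": 1, "x": 0, "y": 0, "z": 0, "rx": 0, "ry": 0, "rz": 0},
  {"grip": 1, "x": 0, "y": 0, "z": 0, "rx": 0, "ry": 0, "rz": 0},
])

```text
time_s: 38.2
position: [0.5992, -0.3147, 0.1861]
tool_rot: [[-0.075, 0.997, 0.001], [0.997, 0.075, -0.001], [-0.001, 0.001, -1.0]]
ft_force: [-0.1, 0.0, -1.6]
grip_width: 0.0081
```

Run:
```python
from b import *
go(peg('yellow',.075,0,.054))
bars('scene','yellow',.17,.21,(.55,.66,-.37,-.25))
```

```text
t 38.2 pos [ 0.5992 -0.3147  0.1861] yaw(tool x) 94.32 ft [-0.07  0.02 -1.61] w 0.0081
target [ 0.5335 -0.3189  0.184 ] tool shift now [ 0.0008 -0.0658  0.002 ]
scene yellow n 86 28 zmax 0.1961 top med [ 0.5995 -0.2939  0.1937] rect c [ 599.4 -293.7] size [ 9.8 18. ] bar yaw 6.6
```

play_rows([
  {"grip": 1, "x": 0.0008, "y": -0.005, "z": 0.002, "rx": 0, "ry": 0, "rz": 0},
  {"grip": 1, "x": 0, "y": -0.01, "z": 0, "rx": 0, "ry": 0, "rz": 0},
  {"grip": 1, "x": 0, "y": -0.013, "z": 0, "rx": 0, "ry": 0, "rz": 0},
  {"grip": 1, "x": 0, "y": -0.013, "z": 0, "rx": 0, "ry": 0, "rz": 0},
  {"grip": 1, "x": 0, "y": -0.013, "z": 0, "rx": 0, "ry": 0, "rz": 0},
  {"grip": 1, "x": 0, "y": -0.012, "z": 0, "rx": 0, "ry": 0, "rz": 0},
  {"grip": 1, "x": 0, "y": 0, "z": 0, "rx": 0, "ry": 0, "rz": 0},
])

```text
time_s: 39.12
position: [0.5321, -0.3191, 0.1837]
tool_rot: [[-0.074, 0.997, 0.0], [0.997, 0.074, -0.0], [-0.0, 0.0, -1.0]]
ft_force: [0.4, 0.1, -2.8]
grip_width: 0.0084
```

Run:
```python
from b import *
go(peg('yellow',.052,0,.037))
im=cap('wrist','w17.png')
```

```text
t 39.125 pos [ 0.5321 -0.3191  0.1837] yaw(tool x) 94.25 ft [ 0.39  0.1  -2.79] w 0.0084
target [ 0.5106 -0.3206  0.167 ] tool shift now [ 0.0001 -0.0216  0.0167]
```

View pics/w17.png

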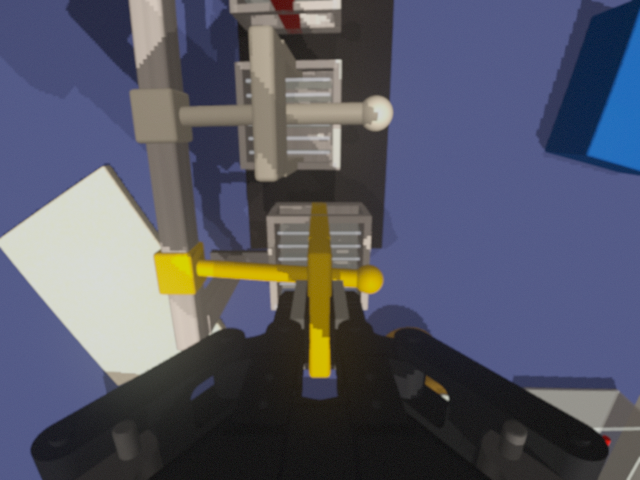

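Yellow is threaded, with the ball at (370,280) past the bar. I lower it.

play_rows([
  {"grip": 1, "x": 0, "y": 0, "z": 0.008, "rx": 0, "ry": 0, "rz": 0},
  {"grip": 1, "x": 0, "y": -0.01, "z": 0, "rx": 0, "ry": 0, "rz": 0},
  {"grip": 1, "x": 0, "y": -0.0125, "z": 0.002, "rx": 0, "ry": 0, "rz": 0},
  {"grip": 1, "x": 0, "y": 0, "z": 0.004, "rx": 0, "ry": 0, "rz": 0},
  {"grip": 1, "x": 0, "y": 0, "z": 0.0025, "rx": 0, "ry": 0, "rz": 0},
  {"grip": 1, "x": 0, "y": 0, "z": 0.001, "rx": 0, "ry": 0, "rz": 0},
  {"grip": 1, "x": 0, "y": 0, "z": 0, "rx": 0, "ry": 0, "rz": 0},
])

```text
time_s: 40.05
position: [0.5105, -0.3206, 0.166]
tool_rot: [[-0.075, 0.997, 0.0], [0.997, 0.075, -0.0], [-0.0, 0.0, -1.0]]
ft_force: [0.3, -0.0, -1.7]
grip_width: 0.008
```

play_rows([
  {"grip": 1, "x": 0, "y": 0, "z": 0.001, "rx": 0, "ry": 0, "rz": 0},
  {"grip": 1, "x": 0, "y": 0, "z": 0.001, "rx": 0, "ry": 0, "rz": 0},
  {"grip": 1, "x": 0, "y": 0, "z": 0, "rx": 0, "ry": 0, "rz": 0},
])

```text
time_s: 40.42
position: [0.5106, -0.3207, 0.1653]
tool_rot: [[-0.075, 0.997, 0.001], [0.997, 0.075, -0.001], [-0.001, 0.001, -1.0]]
ft_force: [-2.9, 2.6, 8.3]
grip_width: 0.0079
```

Contact. I release and withdraw.

play_rows([
  {"grip": 0.8, "x": 0, "y": 0, "z": -0.0005, "rx": 0, "ry": 0, "rz": 0},
  {"grip": 0.6, "x": 0, "y": 0, "z": 0, "rx": 0, "ry": 0, "rz": 0},
  {"grip": 0.4, "x": 0, "y": 0, "z": 0, "rx": 0, "ry": 0, "rz": 0},
  {"grip": 0.4, "x": 0, "y": 0, "z": -0.003, "rx": 0, "ry": 0, "rz": 0},
  {"grip": 0.4, "x": 0, "y": 0, "z": -0.01, "rx": 0, "ry": 0, "rz": 0},
  {"grip": 0.4, "x": 0, "y": 0, "z": -0.02, "rx": 0, "ry": 0, "rz": 0},
  {"grip": 0.4, "x": 0, "y": 0, "z": -0.04, "rx": 0, "ry": 0, "rz": 0},
  {"grip": 1, "x": 0.02, "y": -0.02, "z": -0.03, "rx": 0, "ry": 0, "rz": 0},
  {"grip": 1, "x": 0.04, "y": -0.03, "z": 0, "rx": 0, "ry": 0, "rz": 0},
  {"grip": 1, "x": 0.05, "y": -0.03, "z": 0, "rx": 0, "ry": 0, "rz": 0.05},
  {"grip": 1, "x": 0.05, "y": -0.02, "z": 0, "rx": 0, "ry": 0, "rz": 0.065},
  {"grip": 1, "x": 0.05, "y": 0, "z": 0, "rx": 0, "ry": 0, "rz": 0},
])

```text
time_s: 41.92
position: [0.4019, -0.1161, 0.2685]
tool_rot: [[0.042, 0.999, 0.001], [0.999, -0.042, -0.001], [-0.001, 0.001, -1.0]]
ft_force: [1.6, 0.5, 0.1]
grip_width: -0.0002
```

Run:
```python
from b import *
go(st(-.078,-.111,.144))
im=cap('scene'); c=im['color'][150:300,150:480]; cv2.imwrite('pics/s7.png',cv2.resize(c,None,fx=2.4,fy=2.4))
for c,y in [('red',-.15),('white',-.235),('yellow',-.32)]: 
    for cam in ['scene','top']: bars(cam,c,.15,.3,(.46,.54,y-.045,y+.045))
```

```text
t 41.925 pos [ 0.4019 -0.1161  0.2685] yaw(tool x) 87.57 ft [1.64 0.47 0.13] w -0.0002
target [0.4084 0.083  0.144 ] tool shift now [ 0.1993 -0.0022  0.1243]
scene red n 208 64 zmax 0.177 top med [ 0.5012 -0.1537  0.1734] rect c [ 500.8 -149.3] size [11.5 57. ] bar yaw 5.0
top red n 1 1 zmax 0.1704 top med [ 0.4996 -0.1304  0.1704] rect c [ 499.6 -130.4] size [0. 0.] bar yaw -0.0
scene white n 219 63 zmax 0.1768 top med [ 0.5059 -0.2351  0.1729] rect c [ 507.5 -234.1] size [13.5 56.6] bar yaw 4.7
top white n 115 99 zmax 0.1756 top med [ 0.5042 -0.2351  0.1721] rect c [ 504.1 -235.8] size [ 9.1 58.3] bar yaw 4.1
scene yellow n 236 78 zmax 0.1759 top med [ 0.5119 -0.3182  0.1723] rect c [ 512.2 -319.5] size [15.2 56.9] bar yaw 4.4
top yellow n 131 90 zmax 0.1757 top med [ 0.5093 -0.3215  0.1716] rect c [ 509.2 -320.5] size [ 9.8 60.8] bar yaw 4.3
```

View pics/s7.png

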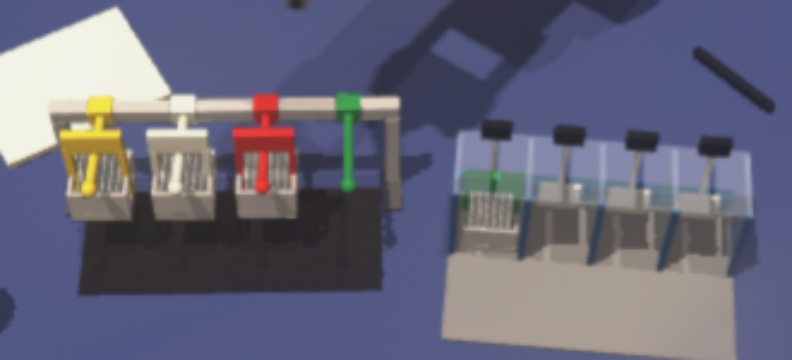

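Three hang well. Green in bay 4 is the last.

play_rows([
  {"grip": 1, "x": 0.04, "y": 0, "z": 0.0, "rx": 0, "ry": 0, "rz": 0},
  {"grip": 1, "x": 0.06, "y": 0, "z": 0.02, "rx": 0, "ry": 0, "rz": 0},
  {"grip": 1, "x": 0.055, "y": 0, "z": 0.04, "rx": 0, "ry": 0, "rz": 0},
  {"grip": 1, "x": 0.035, "y": 0, "z": 0.04, "rx": 0, "ry": 0, "rz": 0},
  {"grip": 1, "x": 0.01, "y": 0, "z": 0.026, "rx": 0, "ry": 0, "rz": 0},
  {"grip": 1, "x": 0, "y": 0, "z": 0, "rx": 0, "ry": 0, "rz": 0},
  {"grip": 1, "x": 0, "y": 0, "z": 0, "rx": 0, "ry": 0, "rz": 0},
])

```text
time_s: 43.15
position: [0.4118, 0.0763, 0.1458]
tool_rot: [[0.041, 0.999, 0.001], [0.999, -0.041, -0.0], [-0.0, 0.001, -1.0]]
ft_force: [-0.4, -1.0, 0.2]
grip_width: 0.0
```

Run:
```python
from b import *
go(st(.047,-.111,.144))
```

```text
t 43.15 pos [0.4118 0.0763 0.1458] yaw(tool x) 87.64 ft [-0.43 -1.04  0.16] w 0.0
target [0.5333 0.078  0.144 ] tool shift now [0.0067 0.1213 0.002 ]
```

play_rows([
  {"grip": 1, "x": 0.0067, "y": 0.002, "z": 0.002, "rx": 0, "ry": 0, "rz": 0},
  {"grip": 1, "x": 0, "y": 0.01, "z": 0, "rx": 0, "ry": 0, "rz": 0},
  {"grip": 1, "x": 0, "y": 0.01, "z": 0, "rx": 0, "ry": 0, "rz": 0},
  {"grip": 1, "x": 0, "y": 0.01, "z": 0, "rx": 0, "ry": 0, "rz": 0},
  {"grip": 1, "x": 0, "y": 0.01, "z": 0, "rx": 0, "ry": 0, "rz": 0},
  {"grip": 1, "x": 0, "y": 0.01, "z": 0, "rx": 0, "ry": 0, "rz": 0},
  {"grip": 1, "x": 0, "y": 0.01, "z": 0, "rx": 0, "ry": 0, "rz": 0},
  {"grip": 1, "x": 0, "y": 0.01, "z": 0, "rx": 0, "ry": 0, "rz": 0},
  {"grip": 1, "x": 0, "y": 0.01, "z": 0, "rx": 0, "ry": 0, "rz": 0},
])

```text
time_s: 44.28
position: [0.4934, 0.0807, 0.1429]
tool_rot: [[0.04, 0.999, -0.001], [0.999, -0.04, 0.0], [0.0, -0.001, -1.0]]
ft_force: [-5.1, -0.2, 5.3]
grip_width: -0.0002
```

play_rows([
  {"grip": 1, "x": 0, "y": 0.01, "z": 0, "rx": 0, "ry": 0, "rz": 0},
  {"grip": 1, "x": 0, "y": 0.01, "z": 0, "rx": 0, "ry": 0, "rz": 0},
  {"grip": 1, "x": 0, "y": 0.01, "z": 0, "rx": 0, "ry": 0, "rz": 0},
  {"grip": 1, "x": 0, "y": 0.007, "z": 0, "rx": 0, "ry": 0, "rz": 0},
  {"grip": 1, "x": 0, "y": 0.003, "z": 0, "rx": 0, "ry": 0, "rz": 0},
  {"grip": 1, "x": 0, "y": 0, "z": 0, "rx": 0, "ry": 0, "rz": 0},
])

```text
time_s: 45.02
position: [0.5335, 0.0791, 0.1429]
tool_rot: [[0.04, 0.999, 0.0], [0.999, -0.04, 0.0], [0.0, 0.0, -1.0]]
ft_force: [-2.9, 1.5, 1.8]
grip_width: 0.0001
```

play_rows([
  {"grip": 1, "x": 0, "y": -0.008, "z": -0.01, "rx": 0, "ry": 0, "rz": 0},
  {"grip": 1, "x": 0, "y": -0.005, "z": -0.03, "rx": 0, "ry": 0, "rz": 0},
  {"grip": 0, "x": 0, "y": 0, "z": -0.04, "rx": 0, "ry": 0, "rz": 0},
  {"grip": 0, "x": 0, "y": 0.03, "z": -0.02, "rx": 0, "ry": 0, "rz": 0},
  {"grip": 0, "x": 0, "y": 0.025, "z": 0, "rx": 0, "ry": 0, "rz": 0},
  {"grip": 0, "x": 0, "y": 0.01, "z": 0, "rx": 0, "ry": 0, "rz": 0},
  {"grip": 0, "x": 0, "y": 0, "z": 0, "rx": 0, "ry": 0, "rz": 0},
])

```text
time_s: 45.9
position: [0.5849, 0.0769, 0.2427]
tool_rot: [[0.04, 0.999, -0.0], [0.999, -0.04, 0.0], [0.0, -0.0, -1.0]]
ft_force: [0.1, 0.2, 0.0]
grip_width: 0.0431
```

Run:
```python
from b import *
go([.586,.078,.101])
for c in ['scene','wrist']: bars(c,'green',.09,.13,(.54,.63,.02,.13))
cap('wrist','w18.png')
```

```text
t 45.9 pos [0.5849 0.0769 0.2427] yaw(tool x) 87.7 ft [0.06 0.19 0.05] w 0.0431
target [0.586 0.078 0.101] tool shift now [0.0011 0.0011 0.1417]
scene green n 167 85 zmax 0.1115 top med [0.5882 0.0815 0.1086] rect c [589.   79.1] size [57.2 14.4] bar yaw -2.8
wrist green n 716 716 zmax 0.1088 top med [0.5854 0.0779 0.1074] rect c [585.5  77.3] size [59.1  8.5] bar yaw -2.2
```

View pics/w18.png

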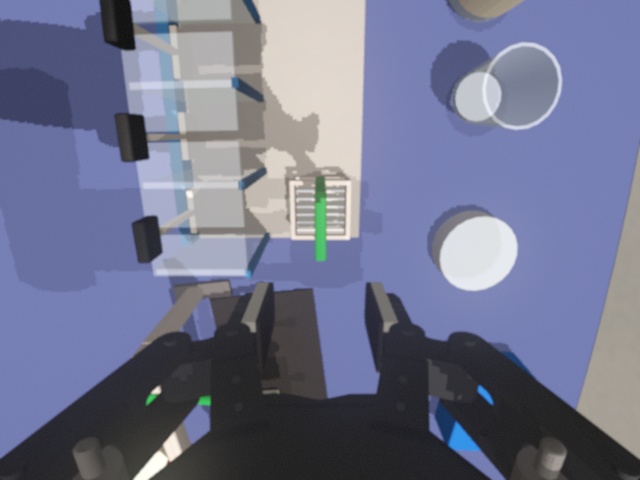

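Green is out, with its bar (320,220) centred at (0.5855, 0.077). I grip it.

play_rows([
  {"grip": 0, "x": 0.0003, "y": 0.0007, "z": 0.03, "rx": 0, "ry": 0, "rz": 0},
  {"grip": 0, "x": 0, "y": 0, "z": 0.045, "rx": 0, "ry": 0, "rz": 0},
  {"grip": 0, "x": 0, "y": 0, "z": 0.04, "rx": 0, "ry": 0, "rz": 0},
  {"grip": 0, "x": 0, "y": 0, "z": 0.0275, "rx": 0, "ry": 0, "rz": 0},
  {"grip": 0, "x": 0, "y": 0, "z": 0, "rx": 0, "ry": 0, "rz": 0},
  {"grip": 0, "x": 0, "y": 0, "z": 0, "rx": 0, "ry": 0, "rz": 0},
  {"grip": 1, "x": 0, "y": 0, "z": 0, "rx": 0, "ry": 0, "rz": 0},
  {"grip": 1, "x": 0, "y": 0, "z": 0, "rx": 0, "ry": 0, "rz": 0},
  {"grip": 1, "x": 0, "y": 0, "z": 0, "rx": 0, "ry": 0, "rz": 0},
  {"grip": 1, "x": 0, "y": 0, "z": 0, "rx": 0, "ry": 0, "rz": 0},
])

```text
time_s: 47.3
position: [0.5858, 0.0773, 0.1015]
tool_rot: [[0.04, 0.999, 0.001], [0.999, -0.04, -0.0], [-0.0, 0.001, -1.0]]
ft_force: [-3.1, 0.3, 6.0]
grip_width: 0.0082
```

play_rows([
  {"grip": 1, "x": 0, "y": 0, "z": -0.01, "rx": 0, "ry": 0, "rz": 0},
  {"grip": 1, "x": 0, "y": 0, "z": -0.03, "rx": 0, "ry": 0, "rz": 0},
  {"grip": 1, "x": 0, "y": 0, "z": -0.04, "rx": 0, "ry": 0, "rz": 0},
  {"grip": 1, "x": 0, "y": 0, "z": -0.03, "rx": 0, "ry": 0, "rz": 0},
  {"grip": 1, "x": 0, "y": 0, "z": -0.01, "rx": 0, "ry": 0, "rz": 0},
  {"grip": 1, "x": 0, "y": 0, "z": 0, "rx": 0, "ry": 0, "rz": 0},
])

```text
time_s: 48.05
position: [0.5856, 0.0772, 0.2202]
tool_rot: [[0.04, 0.999, -0.0], [0.999, -0.04, 0.0], [0.0, -0.0, -1.0]]
ft_force: [-1.3, -0.4, -3.3]
grip_width: 0.008
```

Run:
```python
from b import *
go(peg('green',.14,0,.054)); cap('wrist','w19.png')
```

```text
t 48.05 pos [0.5856 0.0772 0.2202] yaw(tool x) 87.71 ft [-1.34 -0.39 -3.3 ] w 0.008
target [ 0.5792 -0.0596  0.184 ] tool shift now [-0.137  -0.0009  0.0362]
```

View pics/w19.png

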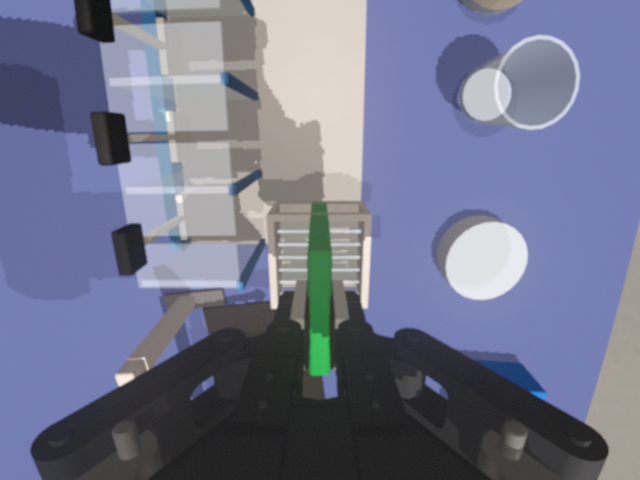

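play_rows([
  {"grip": 1, "x": -0.015, "y": 0.008, "z": 0, "rx": 0, "ry": 0, "rz": 0},
  {"grip": 1, "x": -0.03, "y": 0.008, "z": 0, "rx": 0, "ry": 0, "rz": -0.03},
  {"grip": 1, "x": -0.035, "y": 0, "z": 0, "rx": 0, "ry": 0, "rz": -0.03},
  {"grip": 1, "x": -0.035, "y": 0, "z": 0, "rx": 0, "ry": 0, "rz": -0.03},
  {"grip": 1, "x": -0.02, "y": 0, "z": 0, "rx": 0, "ry": 0, "rz": -0.025},
  {"grip": 1, "x": 0, "y": 0, "z": 0, "rx": 0, "ry": 0, "rz": 0},
  {"grip": 1, "x": 0, "y": 0, "z": 0, "rx": 0, "ry": 0, "rz": 0},
])

```text
time_s: 48.98
position: [0.6013, -0.0583, 0.2198]
tool_rot: [[-0.074, 0.997, -0.001], [0.997, 0.074, 0.001], [0.001, -0.001, -1.0]]
ft_force: [0.3, 0.6, -1.9]
grip_width: 0.0083
```

```bash
python3 - <<'E'
from b import *
go(peg('green',.14,0,.054)); cap('wrist','w20.png')
bars('scene','green',.2,.26,(.55,.66,-.12,0))
E
python3 pegw.py green
```

```text
t 48.975 pos [ 0.6013 -0.0583  0.2198] yaw(tool x) 94.27 ft [ 0.27  0.65 -1.93] w 0.0083
target [ 0.5792 -0.0596  0.184 ] tool shift now [ 0.0003 -0.0221  0.0359]
scene green n 62 20 zmax 0.2304 top med [ 0.6028 -0.0371  0.2274] rect c [602.  -35.1] size [ 9.1 13.2] bar yaw 5.2
green 3664 ball y 0.0 xmax 0.1069 z top 0.0244 shaft y fit [ 0.0023 -0.0006]
```

View pics/w20.png

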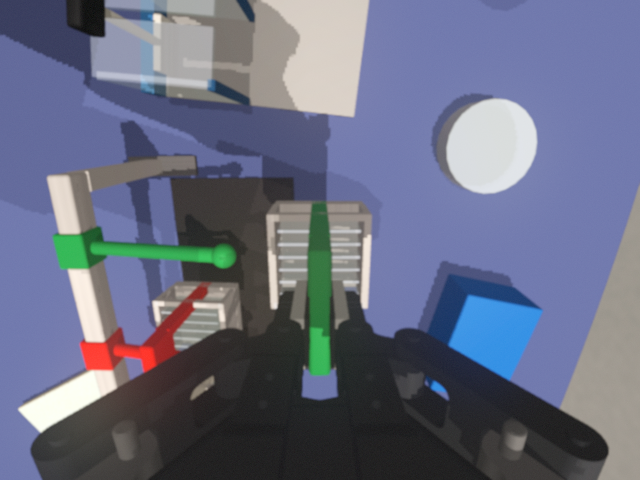

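The green peg is where expected (ball at (224,256)), and the bar is steady in the jaws. I lower and enter.

play_rows([
  {"grip": 1, "x": -0.001, "y": -0.011, "z": 0.01, "rx": 0, "ry": 0, "rz": 0},
  {"grip": 1, "x": 0, "y": -0.011, "z": 0.016, "rx": 0, "ry": 0, "rz": 0},
  {"grip": 1, "x": 0, "y": 0, "z": 0.01, "rx": 0, "ry": 0, "rz": 0},
  {"grip": 1, "x": 0, "y": 0, "z": 0, "rx": 0, "ry": 0, "rz": 0},
  {"grip": 1, "x": 0, "y": 0, "z": 0, "rx": 0, "ry": 0, "rz": 0},
])

```text
time_s: 49.75
position: [0.58, -0.0609, 0.1849]
tool_rot: [[-0.075, 0.997, 0.001], [0.997, 0.075, -0.0], [-0.0, 0.001, -1.0]]
ft_force: [-0.4, -0.7, -2.4]
grip_width: 0.0082
```

Run:
```python
from b import *
go(peg('green',.075,0,.054))
bars('scene','green',.17,.21,(.55,.66,-.12,0))
```

```text
t 49.75 pos [ 0.58   -0.0609  0.1849] yaw(tool x) 94.31 ft [-0.37 -0.73 -2.39] w 0.0082
target [ 0.5144 -0.0645  0.184 ] tool shift now [ 0.0014 -0.0657  0.0009]
scene green n 55 28 zmax 0.1938 top med [ 0.5816 -0.037   0.1911] rect c [580.7 -38. ] size [ 8.9 16. ] bar yaw 8.1
```

play_rows([
  {"grip": 1, "x": 0.0014, "y": -0.005, "z": 0.0005, "rx": 0, "ry": 0, "rz": 0},
  {"grip": 1, "x": 0, "y": -0.01, "z": 0, "rx": 0, "ry": 0, "rz": 0},
  {"grip": 1, "x": 0, "y": -0.013, "z": 0, "rx": 0, "ry": 0, "rz": 0},
  {"grip": 1, "x": 0, "y": -0.013, "z": 0, "rx": 0, "ry": 0, "rz": 0},
  {"grip": 1, "x": 0, "y": -0.013, "z": 0, "rx": 0, "ry": 0, "rz": 0},
  {"grip": 1, "x": 0, "y": -0.012, "z": 0, "rx": 0, "ry": 0, "rz": 0},
  {"grip": 1, "x": 0, "y": 0, "z": 0, "rx": 0, "ry": 0, "rz": 0},
])

```text
time_s: 50.68
position: [0.5128, -0.0646, 0.1842]
tool_rot: [[-0.074, 0.997, 0.0], [0.997, 0.074, 0.0], [0.0, 0.0, -1.0]]
ft_force: [0.0, 0.5, -2.2]
grip_width: 0.0079
```

Run:
```python
from b import *
go(peg('green',.052,0,.037))
im=cap('wrist','w21.png')
```

```text
t 50.675 pos [ 0.5128 -0.0646  0.1842] yaw(tool x) 94.27 ft [ 0.04  0.49 -2.2 ] w 0.0079
target [ 0.4915 -0.0662  0.167 ] tool shift now [-0.0001 -0.0214  0.0172]
```

View pics/w21.png

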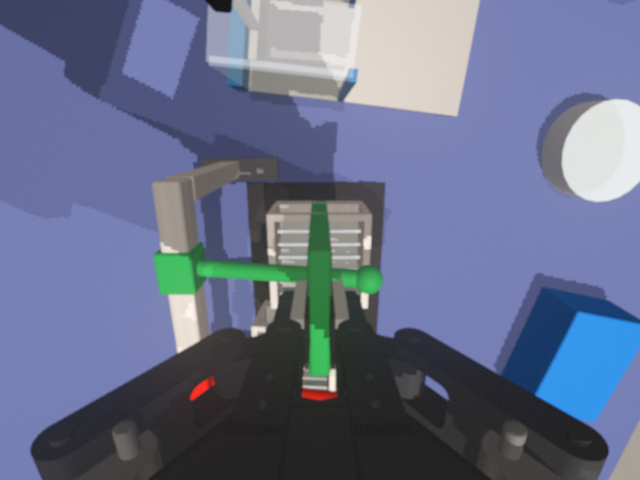

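Green is threaded, with the ball at (370,280) past the bar. I lower it.

play_rows([
  {"grip": 1, "x": 0, "y": 0, "z": 0.008, "rx": 0, "ry": 0, "rz": 0},
  {"grip": 1, "x": 0, "y": -0.01, "z": 0, "rx": 0, "ry": 0, "rz": 0},
  {"grip": 1, "x": 0, "y": -0.0115, "z": 0.002, "rx": 0, "ry": 0, "rz": 0},
  {"grip": 1, "x": 0, "y": 0, "z": 0.004, "rx": 0, "ry": 0, "rz": 0},
  {"grip": 1, "x": 0, "y": 0, "z": 0.003, "rx": 0, "ry": 0, "rz": 0},
  {"grip": 1, "x": 0, "y": 0, "z": 0.001, "rx": 0, "ry": 0, "rz": 0},
  {"grip": 1, "x": 0, "y": 0, "z": 0, "rx": 0, "ry": 0, "rz": 0},
])

```text
time_s: 51.6
position: [0.4923, -0.0662, 0.166]
tool_rot: [[-0.075, 0.997, 0.0], [0.997, 0.075, -0.0], [-0.0, 0.0, -1.0]]
ft_force: [-0.4, -0.8, -2.1]
grip_width: 0.0081
```

play_rows([
  {"grip": 1, "x": 0, "y": 0, "z": 0.001, "rx": 0, "ry": 0, "rz": 0},
  {"grip": 1, "x": 0, "y": 0, "z": 0, "rx": 0, "ry": 0, "rz": 0},
])

```text
time_s: 51.85
position: [0.4923, -0.0662, 0.1656]
tool_rot: [[-0.075, 0.997, 0.001], [0.997, 0.075, -0.0], [-0.001, 0.001, -1.0]]
ft_force: [-1.5, -0.1, 4.6]
grip_width: 0.0084
```

play_rows([
  {"grip": 0.8, "x": 0, "y": 0, "z": 0, "rx": 0, "ry": 0, "rz": 0},
  {"grip": 0.6, "x": 0, "y": 0, "z": 0, "rx": 0, "ry": 0, "rz": 0},
  {"grip": 0.4, "x": 0, "y": 0, "z": 0, "rx": 0, "ry": 0, "rz": 0},
  {"grip": 0.4, "x": 0, "y": 0, "z": -0.003, "rx": 0, "ry": 0, "rz": 0},
  {"grip": 0.4, "x": 0, "y": 0, "z": -0.01, "rx": 0, "ry": 0, "rz": 0},
  {"grip": 0.4, "x": 0, "y": 0, "z": -0.02, "rx": 0, "ry": 0, "rz": 0},
  {"grip": 0.4, "x": 0, "y": 0, "z": -0.04, "rx": 0, "ry": 0, "rz": 0},
  {"grip": 0.4, "x": 0.02, "y": -0.02, "z": -0.03, "rx": 0, "ry": 0, "rz": 0},
  {"grip": 0.4, "x": 0.04, "y": -0.03, "z": -0.02, "rx": 0, "ry": 0, "rz": 0},
  {"grip": 0.4, "x": 0.05, "y": -0.03, "z": 0, "rx": 0, "ry": 0, "rz": 0},
  {"grip": 0.4, "x": 0.05, "y": -0.02, "z": 0, "rx": 0, "ry": 0, "rz": 0},
  {"grip": 0.4, "x": 0.03, "y": 0, "z": 0, "rx": 0, "ry": 0, "rz": 0},
])

```text
time_s: 53.35
position: [0.3765, 0.1175, 0.2891]
tool_rot: [[-0.076, 0.997, 0.002], [0.997, 0.076, 0.0], [-0.0, 0.002, -1.0]]
ft_force: [0.2, 0.6, -0.1]
grip_width: 0.0259
```

play_rows([
  {"grip": 0.4, "x": 0, "y": 0, "z": 0, "rx": 0, "ry": 0, "rz": 0},
  {"grip": 0.4, "x": 0, "y": 0, "z": 0, "rx": 0, "ry": 0, "rz": 0},
  {"grip": 0.4, "x": 0, "y": 0, "z": 0, "rx": 0, "ry": 0, "rz": 0},
  {"grip": 0.4, "x": 0, "y": 0, "z": 0, "rx": 0, "ry": 0, "rz": 0},
  {"grip": 0.4, "x": 0, "y": 0, "z": 0, "rx": 0, "ry": 0, "rz": 0},
  {"grip": 0.4, "x": 0, "y": 0, "z": 0, "rx": 0, "ry": 0, "rz": 0},
  {"grip": 0.4, "x": 0, "y": 0, "z": 0, "rx": 0, "ry": 0, "rz": 0},
  {"grip": 0.4, "x": 0, "y": 0, "z": 0, "rx": 0, "ry": 0, "rz": 0},
])

```text
time_s: 54.35
position: [0.3781, 0.1158, 0.2879]
tool_rot: [[-0.075, 0.997, -0.0], [0.997, 0.075, -0.0], [-0.0, -0.0, -1.0]]
ft_force: [-0.3, 0.7, -0.1]
grip_width: 0.0258
```

Run:
```python
from b import *
go([.4,.1,.3])
im=cap('scene','scene9.png'); c=im['color'][150:300,150:480]; cv2.imwrite('pics/s8.png',cv2.resize(c,None,fx=2.4,fy=2.4))
for rep in range(2):
  for c,y in [('red',-.15),('white',-.235),('yellow',-.32),('green',-.066)]: 
    for cam in ['scene','top']:
        t=bars(cam,c,.158,.3,(.44,.54,y-.04,y+.04))
        if t is not None: print('   in peg frame eye', inpeg(c,np.r_[(t[:,:2].max(0)+t[:,:2].min(0))/2,np.median(t[:,2])-.028]).round(4))
```

```text
t 54.35 pos [0.3781 0.1158 0.2879] yaw(tool x) 94.3 ft [-0.32  0.7  -0.07] w 0.0258
target [0.4 0.1 0.3] tool shift now [-0.0174  0.0206 -0.0121]
scene red n 152 67 zmax 0.1766 top med [ 0.5011 -0.1514  0.1728] rect c [ 500.2 -149.4] size [11.1 57.2] bar yaw 2.2
   in peg frame eye [0.0557 0.0013 0.0148]
top red n 128 116 zmax 0.1743 top med [ 0.4971 -0.152   0.1709] rect c [ 496.8 -150.3] size [10.1 57. ] bar yaw 4.1
   in peg frame eye [0.0505 0.001  0.0129]
scene white n 180 89 zmax 0.1757 top med [ 0.5061 -0.2326  0.1723] rect c [ 505.7 -234.5] size [11.9 57.4] bar yaw 2.1
   in peg frame eye [0.0535 0.0013 0.0143]
top white n 115 111 zmax 0.175 top med [ 0.5042 -0.2356  0.1717] rect c [ 504.1 -235.7] size [ 9.5 57.7] bar yaw 4.3
   in peg frame eye [0.051  0.0001 0.0137]
scene yellow n 177 78 zmax 0.1757 top med [ 0.5122 -0.321   0.1728] rect c [ 512.3 -319.4] size [14.2 57.6] bar yaw 4.7
   in peg frame eye [0.0537 0.0009 0.0148]
top yellow n 125 109 zmax 0.1749 top med [ 0.5093 -0.3217  0.1716] rect c [ 509.6 -321.3] size [ 9.8 59.6] bar yaw 3.6
   in peg frame eye [ 0.051  -0
[... 924 characters left out ...]
 yaw 4.5
   in peg frame eye [0.0511 0.0001 0.0136]
scene yellow n 176 79 zmax 0.1764 top med [ 0.5125 -0.3197  0.1729] rect c [ 511.5 -318.6] size [13.8 56.8] bar yaw 3.6
   in peg frame eye [0.0531 0.002  0.0149]
top yellow n 126 106 zmax 0.1747 top med [ 0.5094 -0.3215  0.1713] rect c [ 509.5 -321.6] size [ 9.5 58.1] bar yaw 4.5
   in peg frame eye [ 0.0518 -0.0011  0.0133]
scene green n 172 68 zmax 0.1765 top med [ 0.4941 -0.0675  0.173 ] rect c [493.7 -64.2] size [13.2 57.1] bar yaw 2.9
   in peg frame eye [0.0541 0.0018 0.015 ]
top green n 123 95 zmax 0.1758 top med [ 0.4904 -0.0667  0.1717] rect c [490.8 -66.5] size [ 9.9 57. ] bar yaw 4.0
   in peg frame eye [ 0.0517 -0.0003  0.0137]
```

View pics/s8.png

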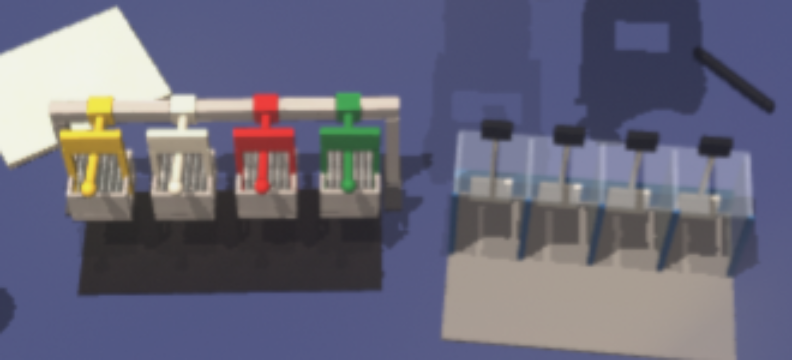

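View pics/scene9.png

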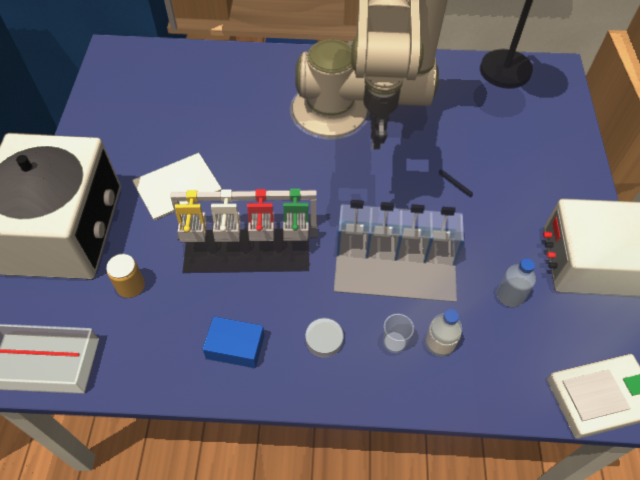

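All four hang on their own pegs at columns 190, 226, 261 and 295. The station is empty, the bystanders are where they stood, and the arm is clear, so I hand the job in.

Run:
```python
from rig import order
print(order.close_job())
```

```text
the job is handed in; nothing more can be done
None
```

All four baskets (red, white, yellow and green) were in the station. I pushed each out with its slide, took it from above and hung it on the peg of its own colour. I handed the job in at about 55 s; the interface reports no verdict.

- **Hang positions:** in the last scene and top pictures the bar undersides are about 50–56 mm from the peg root, within 2 mm sideways and 13–16 mm above root height. Two readings taken one after the other agreed, so nothing was swinging. The scene and top cameras differ by 2–5 mm in x, which is well inside the limits.
- **Rest of the bench:** the station is empty, and to the eye the other objects look unmoved against the first picture (I did not measure them again). The arm is clear of everything. I noticed no knocked basket or slackened grip.
- **Not checked:** I could not measure the load on the pegs directly. The wrist force showed each basket resting on its peg before I let go. Pressing red down reached about 15 N, below the 40 N and 120 N limits.

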